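# Hang the speaker brackets level to dry and change the fan over

## Task

Hang every plywood speaker bracket on the drying rack, each on a peg of its own and by the one of its three holes that lets it hang level. First move the lever of the drying fan's changeover switch to upright (centre off) and leave it off for the hanging, so that nothing is blown about; when all the brackets hang still and level, push the lever fully over to the other side, for the second feed. A bracket may get knocked late on, so see that all still hang steady before you finish.

Things in the scene. Friction and masses are not known exactly. Their poses are not given: they have to be found in the camera images.
- bracket_a_center (a point): Plywood bracket standing on its foot, an upside-down T seen from the end: foot 44 (x) x 130 (y) x 6 mm, web 10 mm thick (x), 130 long (y), top edge 110 above the underside. Plywood 0.111 kg, balanced at y = 0. Steel ballast on the foot, blocks 44 x 24 mm (y): one, 29 mm high, 0.239 kg, at y = +53 mm. Point: its centre, 55 mm above the underside, z up. May be absent.
- bracket_a_left (a point): Centre of one of the three holes through bracket_a's web (along x), at y = +36 mm, 58 mm above the underside; bracket's axes. The hole is 22 mm wide, upright-sided from 42 to 63 mm above the underside, then a 45 degree gable up to an apex at 74. The bracket hangs level only by the hole straight above its centre of mass; by another it tilts 35 degrees or more.
- bracket_a_mid (a point): Centre of one of the three holes through bracket_a's web (along x), at y = +0 mm, 58 mm above the underside; bracket's axes. The hole is 22 mm wide, upright-sided from 42 to 63 mm above the underside, then a 45 degree gable up to an apex at 74. The bracket hangs level only by the hole straight above its centre of mass; by another it tilts 35 degrees or more.
- bracket_a_right (a point): Centre of one of the three holes through bracket_a's web (along x), at y = -36 mm, 58 mm above the underside; bracket's axes. The hole is 22 mm wide, upright-sided from 42 to 63 mm above the underside, then a 45 degree gable up to an apex at 74. The bracket hangs level only by the hole straight above its centre of mass; by another it tilts 35 degrees or more.
- bracket_b_center (a point): Plywood bracket standing on its foot, an upside-down T seen from the end: foot 44 (x) x 130 (y) x 6 mm, web 10 mm thick (x), 130 long (y), top edge 110 above the underside. Plywood 0.111 kg, balanced at y = 0. Steel ballast on the foot, blocks 44 x 24 mm (y): one 20 mm high, 0.165 kg, at y = +24; one 10 mm high, 0.082 kg, at y = -48. Point: its centre, 55 mm above the underside, z up. May be absent.
- bracket_b_left (a point): Centre of one of the three holes through bracket_b's web (along x), at y = +36 mm, 58 mm above the underside; bracket's axes. The hole is 22 mm wide, upright-sided from 42 to 63 mm above the underside, then a 45 degree gable up to an apex at 74. The bracket hangs level only by the hole straight above its centre of mass; by another it tilts 35 degrees or more.
- bracket_b_mid (a point): Centre of one of the three holes through bracket_b's web (along x), at y = +0 mm, 58 mm above the underside; bracket's axes. The hole is 22 mm wide, upright-sided from 42 to 63 mm above the underside, then a 45 degree gable up to an apex at 74. The bracket hangs level only by the hole straight above its centre of mass; by another it tilts 35 degrees or more.
- bracket_b_right (a point): Centre of one of the three holes through bracket_b's web (along x), at y = -36 mm, 58 mm above the underside; bracket's axes. The hole is 22 mm wide, upright-sided from 42 to 63 mm above the underside, then a 45 degree gable up to an apex at 74. The bracket hangs level only by the hole straight above its centre of mass; by another it tilts 35 degrees or more.
- bracket_c_center (a point): Plywood bracket standing on its foot, an upside-down T seen from the end: foot 44 (x) x 130 (y) x 6 mm, web 10 mm thick (x), 130 long (y), top edge 110 above the underside. Plywood 0.111 kg, balanced at y = 0. Steel ballast on the foot, blocks 44 x 24 mm (y): one, 29 mm high, 0.239 kg, at y = -53 mm. Point: its centre, 55 mm above the underside, z up. May be absent.
- bracket_c_left (a point): Centre of one of the three holes through bracket_c's web (along x), at y = +36 mm, 58 mm above the underside; bracket's axes. The hole is 22 mm wide, upright-sided from 42 to 63 mm above the underside, then a 45 degree gable up to an apex at 74. The bracket hangs level only by the hole straight above its centre of mass; by another it tilts 35 degrees or more.
- bracket_c_mid (a point): Centre of one of the three holes through bracket_c's web (along x), at y = +0 mm, 58 mm above the underside; bracket's axes. The hole is 22 mm wide, upright-sided from 42 to 63 mm above the underside, then a 45 degree gable up to an apex at 74. The bracket hangs level only by the hole straight above its centre of mass; by another it tilts 35 degrees or more.
- bracket_c_right (a point): Centre of one of the three holes through bracket_c's web (along x), at y = -36 mm, 58 mm above the underside; bracket's axes. The hole is 22 mm wide, upright-sided from 42 to 63 mm above the underside, then a 45 degree gable up to an apex at 74. The bracket hangs level only by the hole straight above its centre of mass; by another it tilts 35 degrees or more.
- peg_left (a point): Where to hang a bracket: a point on the axis of the fixed drying rack's left peg (left = +y), a level steel bar 9 mm thick, 105 mm above the table; x runs along it from tip to crossbar. The tip, 40 mm to -x (robot side), turns up 7 mm (its top 11.5 mm above the axis); the crossbar (30 mm high) is 54 mm to +x. Pegs 210 mm apart. A hung bracket's foot is 37 mm above the table.
- peg_mid (a point): Where to hang a bracket: a point on the axis of the fixed drying rack's mid peg (left = +y), a level steel bar 9 mm thick, 105 mm above the table; x runs along it from tip to crossbar. The tip, 40 mm to -x (robot side), turns up 7 mm (its top 11.5 mm above the axis); the crossbar (30 mm high) is 54 mm to +x. Pegs 210 mm apart. A hung bracket's foot is 37 mm above the table.
- peg_right (a point): Where to hang a bracket: a point on the axis of the fixed drying rack's right peg (left = +y), a level steel bar 9 mm thick, 105 mm above the table; x runs along it from tip to crossbar. The tip, 40 mm to -x (robot side), turns up 7 mm (its top 11.5 mm above the axis); the crossbar (30 mm high) is 54 mm to +x. Pegs 210 mm apart. A hung bracket's foot is 37 mm above the table.
- feed_switch (a joint): Lever of the fan's changeover switch, hinged in a fixed grey box 60 mm (x) by 90 mm (y) by 58 mm high. rad: 0 = upright, centre off; -0.6 = fully over to the box's +y side, the first feed; +0.6 = fully over to the box's -y side, the second feed. It starts on the first. No detent or spring: friction (0.15 N m, about 2 N at the bar) holds it where it is left.
- switch_bar (a point): Centre of the black grip bar across the lever's end: 16 mm in diameter, 56 mm long along the box's x, 80 mm from the pivot.
- switch_pivot (a point): Pivot of the switch lever, 52 mm above the table in the middle of the box, with the box's axes: the lever swings in its y-z plane.
Not all that is in view belongs to the job. Leave any orange or purple look-alike of the part that bears bracket_b_center alone.

How it is judged:
On the way, in this order (a step that is already met when the one before it is completed fails the run):
1. the lever rests at centre off for 1 s, before the hanging is finished (value of joint feed_switch between -0.2 and 0.2 rad), for 1 s.
2. with the lever at centre off, every bracket hangs still and level by its balancing hole, each on its own peg (all of step 1 and ((x of bracket_a_left in the frame of peg_left between -0.034 and 0.05 m and y of bracket_a_left in the frame of peg_left between -0.009 and 0.009 m and z of bracket_a_left in the frame of peg_left between -0.016 and 0 m) or (x of bracket_a_left in the frame of peg_mid between -0.034 and 0.05 m and y of bracket_a_left in the frame of peg_mid between -0.009 and 0.009 m and z of bracket_a_left in the frame of peg_mid between -0.016 and 0 m) or (x of bracket_a_left in the frame of peg_right between -0.034 and 0.05 m and y of bracket_a_left in the frame of peg_right between -0.009 and 0.009 m and z of bracket_a_left in the frame of peg_right between -0.016 and 0 m)) and angle between each of bracket_a_center, bracket_b_center, bracket_c_center's own z axis and vertical below 0.1 rad and linear speed of each of bracket_a, bracket_b, bracket_c below 0.05 m/s and contact force between each of bracket_a, bracket_b, bracket_c and the fingers below 0.1 N and ((x of bracket_b_mid in the frame of peg_left between -0.034 and 0.05 m and y of bracket_b_mid in the frame of peg_left between -0.009 and 0.009 m and z of bracket_b_mid in the frame of peg_left between -0.016 and 0 m) or (x of bracket_b_mid in the frame of peg_mid between -0.034 and 0.05 m and y of bracket_b_mid in the frame of peg_mid between -0.009 and 0.009 m and z of bracket_b_mid in the frame of peg_mid between -0.016 and 0 m) or (x of bracket_b_mid in the frame of peg_right between -0.034 and 0.05 m and y of bracket_b_mid in the frame of peg_right between -0.009 and 0.009 m and z of bracket_b_mid in the frame of peg_right between -0.016 and 0 m)) and ((x of bracket_c_right in the frame of peg_left between -0.034 and 0.05 m and y of bracket_c_right in the frame of peg_left between -0.009 and 0.009 m and z of bracket_c_right in the frame of peg_left between -0.016 and 0 m) or (x of bracket_c_right in the frame of peg_mid between -0.034 and 0.05 m and y of bracket_c_right in the frame of peg_mid between -0.009 and 0.009 m and z of bracket_c_right in the frame of peg_mid between -0.016 and 0 m) or (x of bracket_c_right in the frame of peg_right between -0.034 and 0.05 m and y of bracket_c_right in the frame of peg_right between -0.009 and 0.009 m and z of bracket_c_right in the frame of peg_right between -0.016 and 0 m)) and horizontal distance between bracket_a_left and bracket_b_mid above 0.12 m and horizontal distance between each of bracket_a_left, bracket_b_mid and bracket_c_right above 0.12 m), for 0.4 s.
3. the lever is fully over on the other side (value of joint feed_switch above 0.52 rad), for 0.2 s.
At the end, for the whole second after the job is handed in: Every bracket present hangs free on a peg of its own by its balancing hole, still and level within 0.1 rad, at least 6 mm inside the peg's tip; the lever stands beyond +0.52 rad (((x of bracket_a_left in the frame of peg_left between -0.034 and 0.05 m and y of bracket_a_left in the frame of peg_left between -0.009 and 0.009 m and z of bracket_a_left in the frame of peg_left between -0.016 and 0 m) or (x of bracket_a_left in the frame of peg_mid between -0.034 and 0.05 m and y of bracket_a_left in the frame of peg_mid between -0.009 and 0.009 m and z of bracket_a_left in the frame of peg_mid between -0.016 and 0 m) or (x of bracket_a_left in the frame of peg_right between -0.034 and 0.05 m and y of bracket_a_left in the frame of peg_right between -0.009 and 0.009 m and z of bracket_a_left in the frame of peg_right between -0.016 and 0 m)) and angle between each of bracket_a_center, bracket_b_center, bracket_c_center's own z axis and vertical below 0.1 rad and linear speed of each of bracket_a, bracket_b, bracket_c below 0.05 m/s and contact force between each of bracket_a, bracket_b, bracket_c and the fingers below 0.1 N and ((x of bracket_b_mid in the frame of peg_left between -0.034 and 0.05 m and y of bracket_b_mid in the frame of peg_left between -0.009 and 0.009 m and z of bracket_b_mid in the frame of peg_left between -0.016 and 0 m) or (x of bracket_b_mid in the frame of peg_mid between -0.034 and 0.05 m and y of bracket_b_mid in the frame of peg_mid between -0.009 and 0.009 m and z of bracket_b_mid in the frame of peg_mid between -0.016 and 0 m) or (x of bracket_b_mid in the frame of peg_right between -0.034 and 0.05 m and y of bracket_b_mid in the frame of peg_right between -0.009 and 0.009 m and z of bracket_b_mid in the frame of peg_right between -0.016 and 0 m)) and ((x of bracket_c_right in the frame of peg_left between -0.034 and 0.05 m and y of bracket_c_right in the frame of peg_left between -0.009 and 0.009 m and z of bracket_c_right in the frame of peg_left between -0.016 and 0 m) or (x of bracket_c_right in the frame of peg_mid between -0.034 and 0.05 m and y of bracket_c_right in the frame of peg_mid between -0.009 and 0.009 m and z of bracket_c_right in the frame of peg_mid between -0.016 and 0 m) or (x of bracket_c_right in the frame of peg_right between -0.034 and 0.05 m and y of bracket_c_right in the frame of peg_right between -0.009 and 0.009 m and z of bracket_c_right in the frame of peg_right between -0.016 and 0 m)) and horizontal distance between bracket_a_left and bracket_b_mid above 0.12 m and horizontal distance between each of bracket_a_left, bracket_b_mid and bracket_c_right above 0.12 m and value of joint feed_switch above 0.52 rad); the robot touches nothing.
Of bracket_a, bracket_b, bracket_c only 2 to 3 are there at a start; the rules pass over those that are not, and their reading is None.
At some moment in a run one of bracket_a, bracket_b, bracket_c may be knocked a few centimetres aside while the robot is not near it.
Once in a run the grip may slacken for a moment while it holds something.
It also fails if it takes over 210 s, if anything falls off the work surface, if the arm or the gripper's body presses on something with over 40 N, if the wrist force passes 120 N, or if a joint passes its speed limit or range.

## Robot

A 7-joint arm with a two-finger parallel gripper is mounted at the origin on the work surface. World frame = base frame: x ahead of the robot, y to its left, z up, the work surface at z = 0. Lengths are in m, angles in rad, forces in N, time in s.
With the tool pointing down it reaches from about 0.4 to 0.85 m from the base axis. Payload 10.4 kg.
Tool frame: the origin (TCP) lies at the very end of the fingers, on their centre line; the grasp point (between the pads) lies manip.hold_point_z behind it (manip.hold_point_z is the distance from the TCP to the grasp point, in m); z points along the fingers, x is the direction in which the jaws open and shut, and the axes are right-handed (so a half turn about z gives the same grasp; the last joint's range is limited). The gripper opens to 85 mm and grips with 20 to 120 N. Pads are 22 mm wide; open, the fingers measure 114 mm over their backs; the gripper's body (76 mm by 85 mm) begins 54 mm behind the grasp point. The pads swing forward as they close: fully open they stand 13 mm farther back than shut.
Start: joints at [1.278, 0.332, -0.065, 1.46, 0.022, 1.35, -0.088], TCP at [0.167, -0.602, 0.231] pointing down, gripper open.
Joint ranges: [-2.6, 2.6], [-0.5, 2.12], [-1.47, 1.34], [0.16, 2.42], [-1.27, 4.41], [0.06, 2.06], [-2.6, 2.6]. Speed limits (rad/s): [2.22, 2.22, 2.79, 2.79, 3.14, 3.14, 3.14].

## Interface

Orientations are given as a unit quaternion [x, y, z, w].
In Python, from workcell import readout, camera, camera_info, manip gives the robot as it stands.
- The arm moves only by the tool play_rows, never from a script. Its argument "rows" is a list of rows, each a list of 3 entries, a list of its own where there are three numbers: the shift along the world's x, y, z in mm, then the turn, a rotation vector about the world's x, y, z in degrees, then the finger opening in mm, from 0 to 85.4. In form: [[[tx, ty, tz], [rx, ry, rz], fingers], ...]. A call has 1 to 12 rows; each row shifts and turns the commanded pose from where the row before left it; what a row does not reach is not made up. A row lasts 1/8 s, in which the tool goes at most 62.5 mm and 10.7 degrees, less where a joint would pass 70% of its speed; a pose out of reach is approached as far as the arm can. A call with a gripper value outside its range is refused whole. The fingers move at their own pace and stop on an object; "force" is the grip in N (left out, the last holds). Time passes only in rows, so rows that do not move let the fingers close. It gives the time, the measured TCP pose, the force and the opening at its end, in the units of the state.
- readout.get_obs(): the state, without advancing time (a new reading comes with each control period).
- camera(name): name is "side" or "top"; returns the picture (480x640x3 uint8, blue, green, red); there is no depth.
- camera_info(name): a dict with "fx", "fy", "cx", "cy" (pixels), "k1" (the pictures are not rectified: a ray, as slopes to the right and down, at radius r is drawn at 1 + k1 r^2 times it, then the intrinsics apply), "world_from_camera" (4x4, takes a point from camera to world coordinates). Camera axes: x right, y up, looking along -z (the intrinsics and any distortion apply to the point x, -y, -z); pixel columns grow to the right and rows downward; lengths in m; the calibration is good to about 2 mm. A picture is of the moment at which its call begins. camera_info takes no time and is no camera call.
- manip.hand_in(): hands the job in, once; it reports no verdict.
The state is a dict: "clock": time; "joint_pos": joint angles; "joint_velocities": joint speeds; "tau": joint torques, N m; "position": TCP position; "ee_rot": TCP orientation; "ft_force": force on the tool from outside, world axes, zero at the start; "torque": the same for the moment, N m; "grip_width": opening from 0.0 (shut) to 1.0 (fully open).
Only numpy, scipy, OpenCV 4.12 (cv2) and the standard library are available. Lean on these libraries where they do the work, as an engineer would, in place of code of your own. Each camera call takes 0.05 s, during which the arm holds its last target.

## Working session

There is one attempt and no reset: what is moved stays moved. The work goes in short steps, Python scripts to look and compute and a tool call to move; the robot and the scene stay as the last step left them, time stands still between calls to the robot, and variables do not carry over. Pictures are saved under pics/ and viewed, and the job is handed in when it is done.

Besides the shell and the picture viewer there is one more tool, called after "Emit:" as name(argument=value, ...), one argument or row to a line, values as JSON. play_rows: Moves the arm, as the interface text tells. Its arguments: {"type":"object","properties":{"rows":{"type":"array"},"force":{"type":"number"}},"required":["rows"]}

```bash
ls; mkdir -p pics
python3 - <<'E'
from workcell import readout, camera, camera_info, manip
import cv2
print(readout.get_obs()); print(manip.hold_point_z)
for n in("side","top"):
    print(n,camera_info(n)); cv2.imwrite(f"pics/{n}0.png",camera(n))
E
```

```text
pics
{'clock': 0.0, 'joint_pos': array([ 1.27841607,  0.33284529, -0.06468383,  1.46094547,  0.02160322,
        1.34984851, -0.08848756]), 'joint_velocities': array([ 4.66702386e-04,  3.51113699e-04,  1.74060334e-03, -9.31708198e-05,
       -5.80898111e-05,  6.82080227e-05, -6.38447476e-04]), 'tau': array([-1.60676642e-03, -6.25449729e+01,  4.83984605e-02, -3.91603875e+01,
        1.61266036e-02,  9.96963121e-03,  2.66891874e-05]), 'position': array([ 0.16646482, -0.60205127,  0.23053049]), 'ee_rot': array([ 7.95781792e-01, -6.05583094e-01, -5.58053522e-04, -3.80777513e-04]), 'ft_force': array([-0.87757905,  0.54074679, -0.16389665]), 'torque': array([-0.01054276, -0.03286676, -0.0338371 ]), 'grip_width': 1.000348404156285}
0.0187
side {'fx': 586.3336743889164, 'fy': 586.3336743889164, 'cx': 313.59580582771537, 'cy': 242.03379069925344, 'k1': -0.06147760089365605, 'world_from_camera': array([[-0.97477621,  0.1281989 , -0.18269205,  0.19939315],
       [-0.223093  , -0.53624612,  0.81404522,  1.18251722],
       [ 0.0063918 ,  0.83426923,  0.55132023,  0.84408726],
       [ 0.        ,  0.        ,  0.        ,  1.        ]])}
top {'fx': 458.0087330140512, 'fy': 458.0087330140512, 'cx': 315.8451799614978, 'cy': 240.96231842111845, 'k1': -0.091106284365581, 'world_from_camera': array([[ 0.02801305,  0.98431085, -0.17420511,  0.21307028],
       [-0.99924307,  0.03228009,  0.02170889,  0.10623792],
       [ 0.02699165,  0.17346512,  0.98447006,  1.35101033],
       [ 0.        ,  0.        ,  0.        ,  1.        ]])}
```

View pics/side0.png

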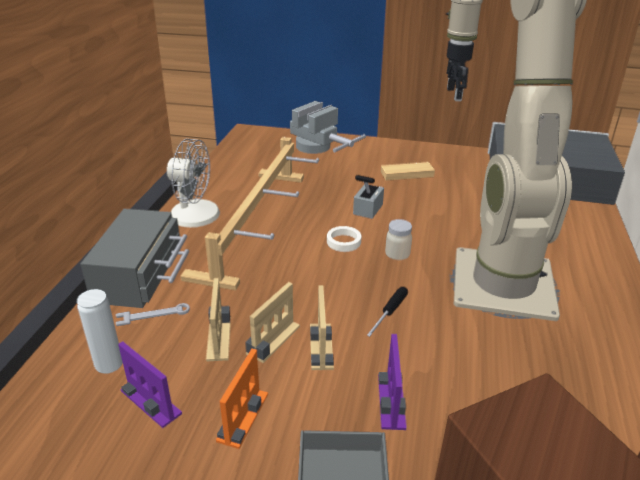

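View pics/top0.png

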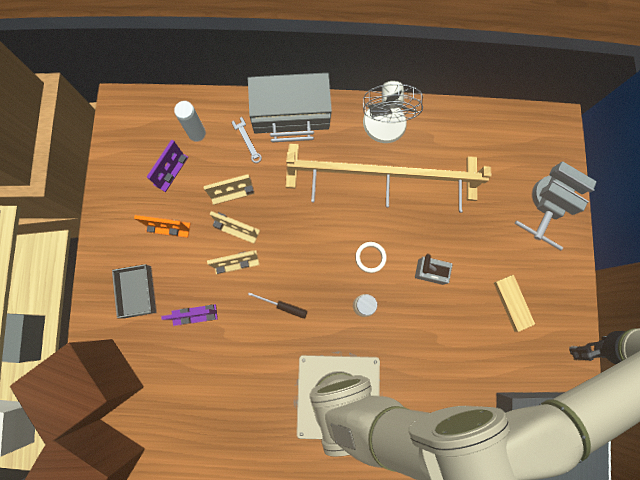

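```bash
cat > h.py <<'E'
from workcell import readout, camera, camera_info, manip
import cv2, numpy as np, sys
def info(n):
    c=camera_info(n); return c
def ray(n,u,v):
    c=info(n); xd=(u-c['cx'])/c['fx']; yd=(v-c['cy'])/c['fy']
    x,y=xd,yd
    for _ in range(20):
        s=1+c['k1']*(x*x+y*y); x,y=xd/s,yd/s
    M=c['world_from_camera']; d=M[:3,:3]@np.array([x,-y,-1.]); return M[:3,3],d
def atz(n,u,v,z):
    o,d=ray(n,u,v); return o+d*(z-o[2])/d[2]
def proj(n,p):
    c=info(n); M=np.linalg.inv(c['world_from_camera']); p=np.atleast_2d(p); q=p@M[:3,:3].T+M[:3,3]
    x=q[:,0]/-q[:,2]; y=-q[:,1]/-q[:,2]; s=1+c['k1']*(x*x+y*y)
    return np.c_[c['cx']+c['fx']*x*s, c['cy']+c['fy']*y*s]
def tri(a,b):
    # a=(u,v) side, b=(u,v) top
    A=np.zeros((3,3)); B=np.zeros(3)
    rs=[ray('side',*a),ray('top',*b)]
    for o,d in rs:
        d=d/np.linalg.norm(d); P=np.eye(3)-np.outer(d,d); A+=P; B+=P@o
    p=np.linalg.solve(A,B)
    return p,[np.linalg.norm(np.cross(p-o,d/np.linalg.norm(d))) for o,d in rs]
def crop(img,x0,y0,w,h,s,fn):
    c=cv2.resize(img[y0:y0+h,x0:x0+w],None,fx=s,fy=s,interpolation=cv2.INTER_CUBIC)
    st=20 if s>=3 else 50
    for x in range((x0//st+1)*st,x0+w,st):
        cv2.line(c,((x-x0)*s,0),((x-x0)*s,6),(0,0,255),1); cv2.putText(c,str(x),((x-x0)*s-12,18),0,.4,(0,0,255),1)
    for y in range((y0//st+1)*st,y0+h,st):
        cv2.line(c,(0,(y-y0)*s),(6,(y-y0)*s),(0,0,255),1); cv2.putText(c,str(y),(8,(y-y0)*s+4),0,.4,(0,0,255),1)
    cv2.imwrite(fn,c)
E
python3 - <<'E'
from h import *
s=cv2.imread('pics/side0.png');t=cv2.imread('pics/top0.png')
crop(s,190,260,160,120,5,'pics/s1.png')
crop(t,190,160,100,120,5,'pics/t1.png')
crop(s,170,120,250,160,3,'pics/s2.png')
crop(t,270,130,250,170,3,'pics/t2.png')
E
```

```text
(no output)
```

View pics/s1.png

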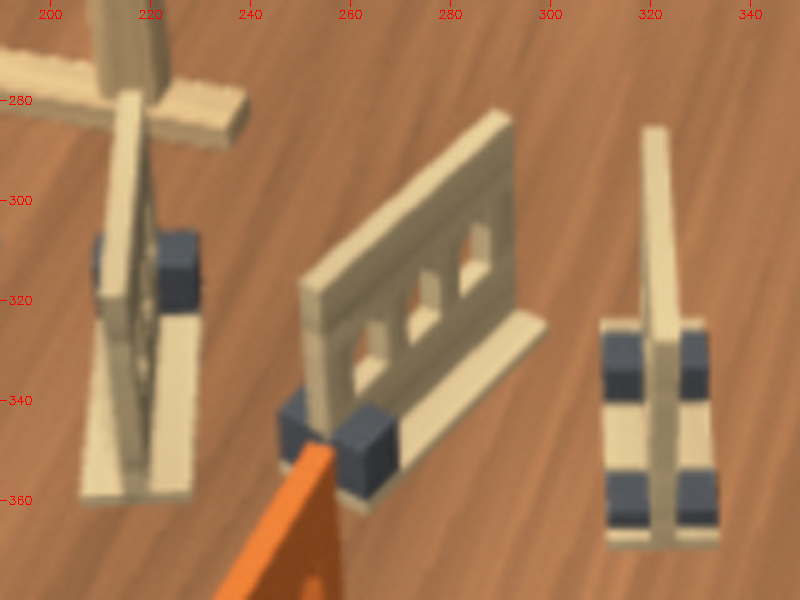

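View pics/t1.png

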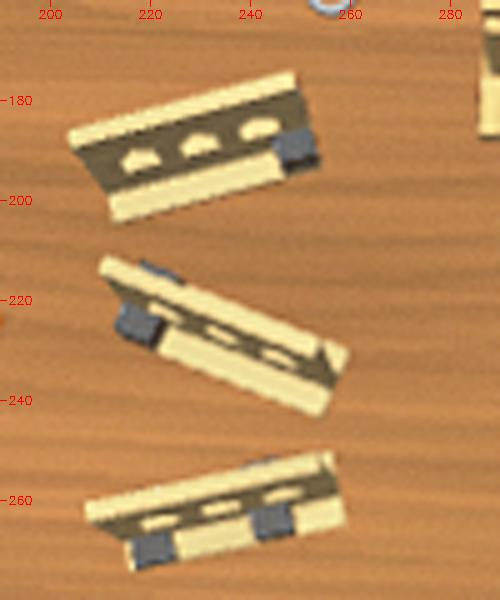

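View pics/s2.png

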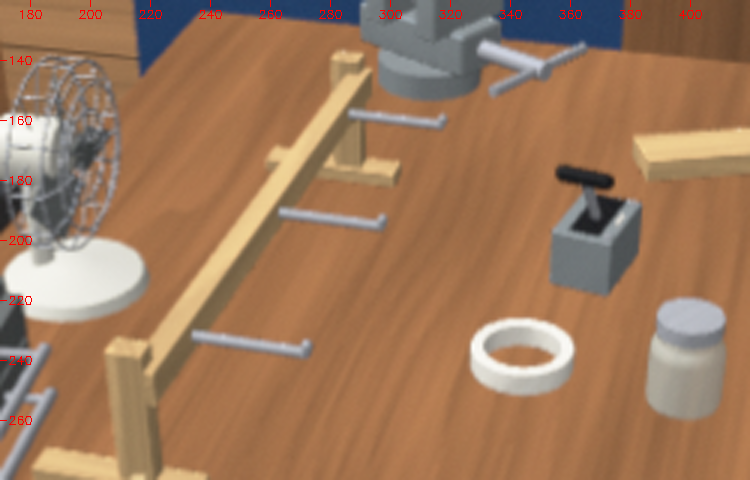

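View pics/t2.png

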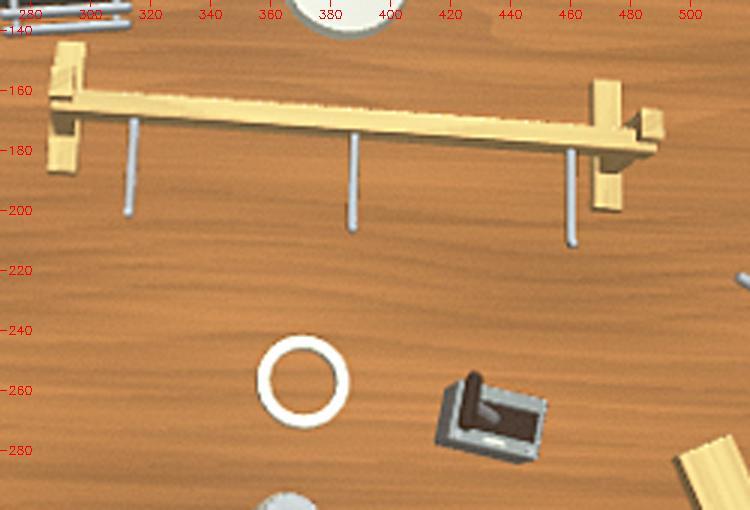

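```bash
cat > fit.py <<'E'
from h import *
from scipy.optimize import least_squares
def fit(S,T,x0,freez=True):
    def P(p,L):
        c,s=np.cos(p[2]),np.sin(p[2]); L=np.array(L,float)/1000
        return np.c_[p[0]+c*L[:,0]-s*L[:,1],p[1]+s*L[:,0]+c*L[:,1],p[3]+L[:,2]]
    def r(p):
        return np.r_[(proj('side',P(p,[a for a,_ in S]))-[b for _,b in S]).ravel(),(proj('top',P(p,[a for a,_ in T]))-[b for _,b in T]).ravel()]
    q=least_squares(r,x0,loss='soft_l1'); return q.x,r(q.x).reshape(-1,2)
E
cat > m1.py <<'E'
from fit import *
C=lambda a,b,h:(a,b,h)
B={}
B['B1c']=([(C(5,65,110),(209.6,318.4)),(C(-5,65,110),(215.4,319)),(C(5,-65,110),(213.6,278.4)),(C(-5,-65,110),(219,278.4)),(C(22,65,0),(206,359.6)),(C(-22,65,0),(228,359.2))],
[(C(5,65,110),(203.6,187)),(C(-5,65,110),(205.6,190.4)),(C(5,-65,110),(248.6,174)),(C(-5,-65,110),(249.6,178)),(C(-22,65,0),(212.6,204.4)),(C(-22,-65,0),(253.6,193.6))])
B['B2a']=([(C(5,65,110),(250,316.4)),(C(-5,65,110),(254.4,318)),(C(5,-65,110),(289,281.6)),(C(-5,-65,110),(292.4,284)),(C(-22,65,0),(263,362.8)),(C(-22,-65,6),(299.4,323.8))],
[(C(5,65,110),(210.6,211)),(C(-5,65,110),(211,215)),(C(5,-65,110),(259.6,230)),(C(-22,-65,0),(254.4,243.4))])
B['B3b']=([(C(5,65,110),(320.4,327.6)),(C(-5,65,110),(325.8,327.6)),(C(5,-65,110),(318.4,285.4)),(C(-5,-65,110),(323.4,285.4)),(C(22,65,0),(311.4,369.6)),(C(-22,65,0),(333.6,369.2))],
[(C(5,65,110),(206.8,260.8)),(C(-5,65,110),(208,264.8)),(C(5,-65,110),(256.4,250)),(C(-5,-65,110),(257,254)),(C(-22,65,0),(216.4,274.4)),(C(-22,-65,0),(259.4,264.4))])
for k,(S,T) in B.items():
    x,r=fit(S,T,[0.5,0.3,0,0.]); print(k,np.round(x[:2]*1000,1),'yaw',np.round(np.degrees(x[2]),1),'z',round(x[3]*1000,1)); print(np.round(r,1).tolist())
P={'Ltip':((272.3,233.3),(312.7,201.3)),'Lbase':((234.3,231.7),(314.7,170)),'Mtip':((297.3,192),(387.3,206.7)),'Mbase':((263.3,190.3),(388.3,174.7)),'Rtip':((317.7,159.3),(460.7,211.3)),'Rbase':((286.7,158),(460.3,180)),
'bar+x':((356.7,177.3),(428.3,255.3)),'bar-x':((373.3,180.7),(425.7,271.7))}
for k,(a,b) in P.items():
    p,e=tri(a,b); print(k,np.round(p*1000,1),np.round(np.array(e)*1000,1))
E
python3 m1.py
```

```text
B1c [592.4 335.2] yaw 17.7 z -2.9
[[-0.1, 0.3], [-0.6, -0.5], [-0.2, -0.7], [-0.8, -0.9], [0.1, 1.1], [0.1, 0.4], [0.2, -0.1], [-0.9, -0.2], [-0.1, 0.8], [-0.3, 0.1], [1.0, 1.2], [1.3, 0.7]]
B2a [479.3 311.3] yaw -20.1 z -5.5
[[-0.3, -0.3], [-0.6, -0.0], [-0.5, 0.2], [0.1, -0.6], [0.3, -0.1], [0.2, 0.7], [1.5, 1.0], [-0.3, 0.2], [-4.7, -1.0], [0.8, 1.1]]
B3b [378.5 309. ] yaw 14.6 z -4.1
[[-0.1, 0.1], [-0.2, -0.0], [-0.6, -0.2], [-0.7, -0.3], [-0.4, -0.0], [-0.4, -0.0], [0.9, 0.6], [0.4, 0.1], [-2.3, 1.1], [-2.1, 0.6], [0.6, 0.6], [0.5, 1.0]]
Ltip [543.1  90.8 114. ] [0.8 0.8]
Lbase [638.1  87.5 102.5] [1.2 1.2]
Mtip [ 536.1 -118.7  112. ] [0.3 0.3]
Mbase [ 631.7 -123.6  102.9] [1.7 1.7]
Rtip [ 530.2 -330.   108.9] [1.6 1.6]
Rbase [ 625.2 -335.   100.4] [2.2 2.2]
bar+x [ 400.1 -232.6  114.8] [1.7 1.7]
bar-x [ 354. -225.  114.] [2.2 2.2]
```

Emit:
play_rows(
  rows=[
    [[26, 46, -1], [0, 0, -3], 30],
    [[26, 46, -1], [0, 0, -3], 30],
    [[26, 46, -1], [0, 0, -3], 30],
    [[26, 47, -1], [0, 0, -3], 30],
    [[26, 47, -1], [0, 0, -3], 30],
    [[26, 47, -1], [0, 0, -3], 30],
    [[26, 47, -2], [0, 0, -3], 30],
    [[28, 47, -2], [0, 0, -4], 30],
    [[0, 0, -20], [0, 0, 0], 30],
    [[0, 0, 0], [0, 0, 0], 30],
    [[0, 0, 0], [0, 0, 0], 30],
  ],
  force=40,
)

```text
clock: 1.48
position: [0.3764, -0.23, 0.2017]
ee_rot: [-0.645, 0.764, -0.0, -0.0]
ft_force: [0.9, -0.2, 0.3]
grip_width: 0.35
```

Run:
```python
from h import *
o=readout.get_obs(); print(o['clock'],o['position'],o['ee_rot'],o['grip_width'],o['joint_pos'])
s=camera('side');t=camera('top')
cv2.imwrite('pics/sa.png',s);cv2.imwrite('pics/ta.png',t)
crop(s,310,90,130,130,4,'pics/sa1.png');crop(t,380,210,130,100,5,'pics/ta1.png')
print(proj('side',o['position']),proj('top',o['position']))
```

```text
1.475 [ 0.37635678 -0.23000506  0.20172955] [-6.45418616e-01  7.63829045e-01 -2.18386027e-05 -8.29396980e-06] 0.35016907199249525 [ 0.86493138 -0.03538322 -0.40710527  1.94026269 -0.0148078   1.23382427
 -1.27550076]
[[366.35200708 149.00956416]] [[436.51330131 260.25469293]]
```

View pics/sa1.png

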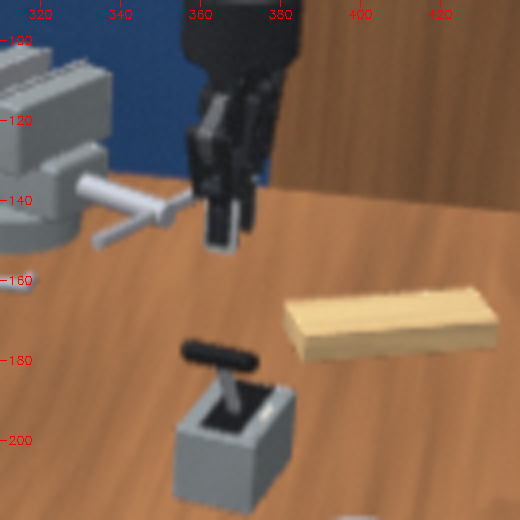

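View pics/ta1.png

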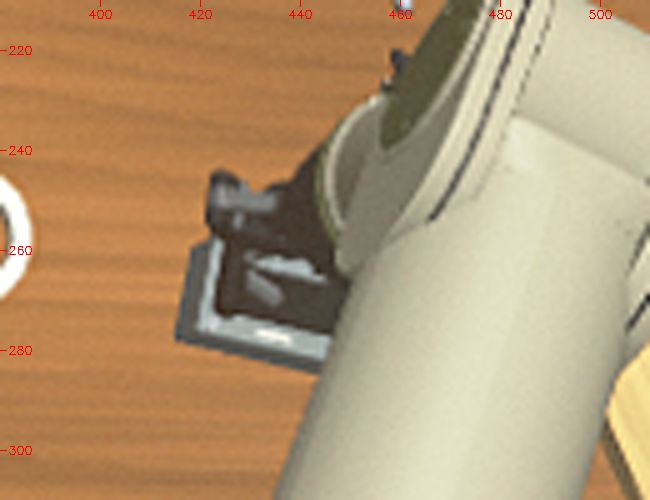

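Emit:
play_rows(
  rows=[
    [[0, 0, -30], [0, 0, 0], 42],
    [[0, 0, -30], [0, 0, 0], 42],
    [[0, 0, -20], [0, 0, 0], 42],
    [[0, 0, -12], [0, 0, 0], 42],
    [[0, 0, 0], [0, 0, 0], 42],
  ],
)

```text
clock: 2.2
position: [0.3764, -0.2295, 0.1092]
ee_rot: [-0.646, 0.764, 0.0, -0.0]
ft_force: [0.5, 0.2, 0.5]
grip_width: 0.487
```

Run:
```python
from h import *
s=camera('side');t=camera('top')
crop(s,320,120,100,100,5,'pics/sb1.png');crop(t,380,210,130,100,5,'pics/tb1.png')
```

```text
(no output)
```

View pics/sb1.png

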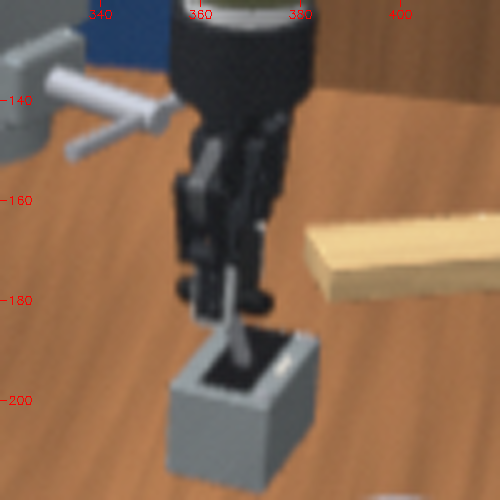

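View pics/tb1.png

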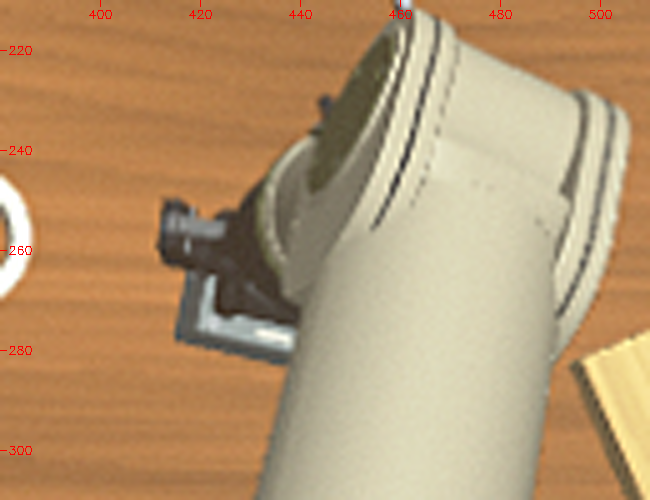

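Emit:
play_rows(
  rows=[
    [[-1, -6, 2], [0, 0, 0], 30],
    [[-1, -6, 2], [0, 0, 0], 30],
    [[-1, -6, 2], [0, 0, 0], 30],
    [[-1, -6, 2], [0, 0, 0], 30],
    [[-1, -6, 2], [0, 0, 0], 30],
    [[-1, -6, 1], [0, 0, 0], 26],
    [[-1, -6, 0], [0, 0, 0], 24],
    [[0, -3, 0], [0, 0, 0], 24],
    [[0, 0, 0], [0, 0, 0], 24],
    [[0, 0, 0], [0, 0, 0], 24],
    [[0, 0, 0], [0, 0, 0], 20],
    [[0, 0, 0], [0, 0, 0], 20],
  ],
)

```text
clock: 3.8
position: [0.3697, -0.2742, 0.1203]
ee_rot: [-0.646, 0.763, -0.0, -0.0]
ft_force: [-0.0, 2.1, 0.7]
grip_width: 0.233
```

Emit:
play_rows(
  rows=[
    [[0, 0, 0], [0, 0, 0], 36],
    [[0, 0, 0], [0, 0, 0], 36],
    [[0, 0, 0], [0, 0, 0], 36],
    [[0, 0, 30], [0, 0, 0], 36],
    [[0, 0, 40], [0, 0, 0], 36],
    [[0, 0, 40], [0, 0, 0], 36],
    [[0, 0, 30], [0, 0, 0], 36],
    [[-10, 40, 30], [0, 0, 0], 36],
    [[0, 40, 0], [0, 0, 0], 36],
    [[0, 40, 0], [0, 0, 0], 36],
    [[0, 0, 0], [0, 0, 0], 36],
  ],
)

```text
clock: 5.18
position: [0.36, -0.1522, 0.2908]
ee_rot: [-0.647, 0.762, -0.001, -0.0]
ft_force: [-0.2, -0.7, 0.3]
grip_width: 0.422
```

Run:
```python
from h import *
s=camera('side');t=camera('top')
crop(s,320,120,100,100,5,'pics/sc1.png');crop(t,370,210,130,100,5,'pics/tc1.png')
cv2.imwrite('pics/tc.png',t)
```

```text
(no output)
```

View pics/sc1.png

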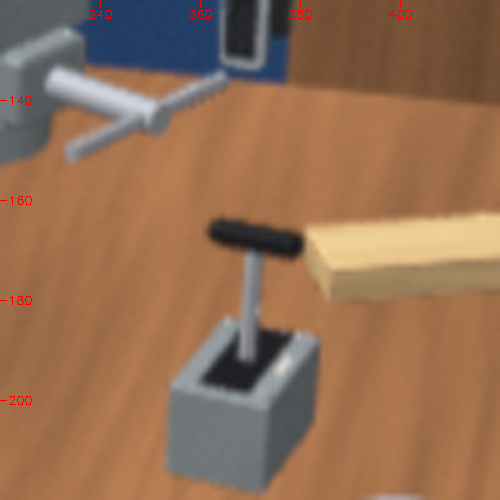

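View pics/tc1.png

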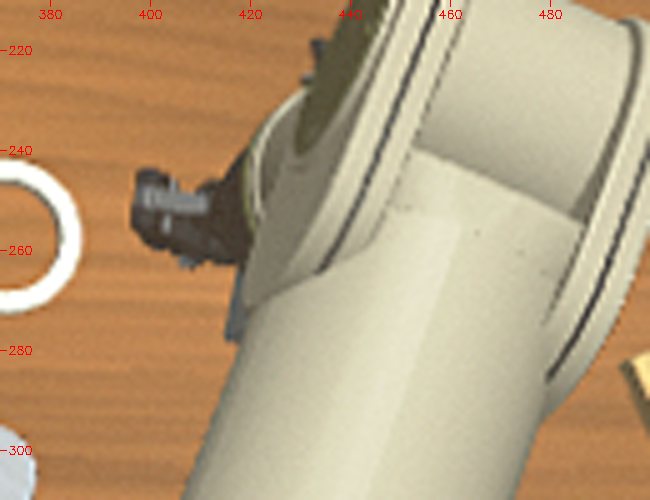

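```bash
cat >> m1.py <<'E'
print('---- fixed heights')
for k,(S,T) in B.items():
    for nm,(s_,t_) in {'both':(S,T),'top':([],T),'side':(S,[])}.items():
        def P(p,L):
            c,s=np.cos(p[2]),np.sin(p[2]); L=np.array(L,float)/1000
            return np.c_[p[0]+c*L[:,0]-s*L[:,1],p[1]+s*L[:,0]+c*L[:,1],L[:,2]]
        def r(p):
            o=[]
            if s_:o.append((proj('side',P(p,[a for a,_ in s_]))-[b for _,b in s_]).ravel())
            if t_:o.append((proj('top',P(p,[a for a,_ in t_]))-[b for _,b in t_]).ravel())
            return np.concatenate(o)
        q=least_squares(r,[.5,.3,0],loss='soft_l1'); x=q.x; print(k,nm,np.round(x[:2]*1000,1),round(np.degrees(x[2]),1))
for k,(a,b) in P_.items() if 'P_' in globals() else []: pass
for k,(a,b) in {k:v for k,v in PP.items()}.items():
    z=.1165 if 'tip' in k else (.105 if 'base' in k else .118)
    print(k,'side',np.round(atz('side',*a,z)*1000,1)[:2],'top',np.round(atz('top',*b,z)*1000,1)[:2])
E
sed -i 's/^P={/PP=P={/' m1.py; python3 m1.py | sed -n '/----/,$p'
```

```text
---- fixed heights
B1c both [591.5 336.4] 17.6
B1c top [592.7 335.2] 18.0
B1c side [590.3 338.1] 17.3
B2a both [477.9 315.2] -20.0
B2a top [479.1 310.6] -20.6
B2a side [477.1 317.3] -19.7
B3b both [378. 311.] 14.7
B3b top [379.8 308.5] 14.7
B3b side [376.6 313.4] 14.2
Ltip side [541.1  94.8] top [543.2  90.9]
Lbase side [635.2  91.6] top [638.5  87.8]
Mtip side [ 533.8 -110.7] top [ 535.2 -117.9]
Mbase side [ 628.6 -119.3] top [ 632.8 -123.1]
Rtip side [ 525.  -313.9] top [ 529.9 -327.3]
Rbase side [ 620.2 -324.8] top [ 625.9 -333.3]
bar+x side [ 397.5 -226. ] top [ 401.3 -231.7]
bar-x side [ 351. -217.] top [ 355.8 -223.8]
```

Emit:
play_rows(
  rows=[
    [[8, 38, 0], [0, 0, 9.5], 40],
    [[8, 38, 0], [0, 0, 9.5], 40],
    [[8, 38, 0], [0, 0, 9.5], 40],
    [[8, 38, 0], [0, 0, 9.5], 40],
    [[8, 38, 0], [0, 0, 9.5], 40],
    [[0, 38, 0], [0, 0, 9.5], 40],
    [[0, 38, -10], [0, 0, 9.5], 40],
    [[0, 39, -15], [0, 0, 9.5], 40],
    [[-5, 39, -15], [0, 0, 9.5], 40],
    [[-5, 39, -20], [0, 0, 9.5], 40],
    [[-5, 39, -20], [0, 0, 9.5], 40],
    [[-6, 40, -20], [0, 0, 9.5], 40],
  ],
)

```text
clock: 6.78
position: [0.3797, 0.3078, 0.1895]
ee_rot: [0.992, 0.127, 0.0, -0.0]
ft_force: [0.9, -1.0, 0.6]
grip_width: 0.466
```

Emit:
play_rows(
  rows=[
    [[0, 0, -20], [0, 0, 0], 40],
    [[0, 0, 0], [0, 0, 0], 40],
  ],
)

```text
clock: 7.02
position: [0.3786, 0.3066, 0.1689]
ee_rot: [0.992, 0.125, -0.002, 0.0]
ft_force: [-0.2, -0.0, -0.3]
grip_width: 0.467
```

Run:
```python
from h import *
o=readout.get_obs(); print(o['clock'],o['position'],o['ee_rot'],o['grip_width'],o['joint_pos'])
s=camera('side');t=camera('top')
cv2.imwrite('pics/td.png',t)
crop(s,250,200,130,180,3,'pics/sd1.png');crop(t,180,200,130,110,5,'pics/td1.png')
print(proj('side',o['position']),proj('top',o['position']))
for k in('bar',):
  print(proj('side',np.array([.369,-.274,.132])))
```

```text
7.025 [0.37861682 0.30655089 0.16886393] [ 9.92110637e-01  1.25353776e-01 -1.70103267e-03  1.47564024e-04] 0.4671131889847714 [ 0.17501801  0.19809651 -1.02581767  1.85364113  0.17992045  1.19268191
 -0.65814992]
[[322.19552395 279.05186103]] [[228.483792   254.65461258]]
[[370.00122809 166.10706998]]
```

View pics/sd1.png

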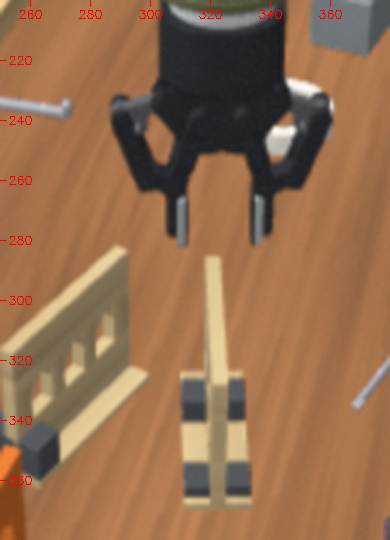

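View pics/td.png

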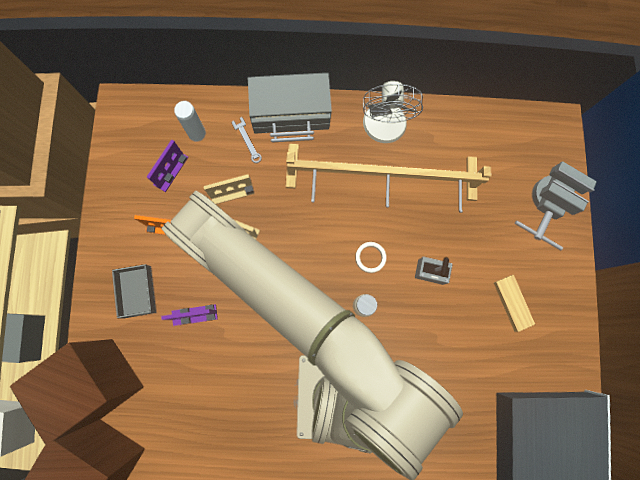

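Emit:
play_rows(
  rows=[
    [[0, 2, -30], [0, 0, 0], 40],
    [[0, 0, -30], [0, 0, 0], 40],
    [[0, 0, -17], [0, 0, 0], 40],
    [[0, 0, -10], [0, 0, 0], 40],
    [[0, 0, 0], [0, 0, 0], 40],
    [[0, 0, 0], [0, 0, 0], 5],
    [[0, 0, 0], [0, 0, 0], 5],
    [[0, 0, 0], [0, 0, 0], 5],
    [[0, 0, 0], [0, 0, 0], 5],
    [[0, 0, 0], [0, 0, 0], 5],
  ],
  force=60,
)

```text
clock: 8.38
position: [0.3791, 0.31, 0.0842]
ee_rot: [0.992, 0.126, 0.001, -0.0]
ft_force: [-1.0, -0.8, 6.7]
grip_width: 0.1
```

Run:
```python
from h import *
o=readout.get_obs(); print(o['clock'],o['position'],o['ee_rot'],o['grip_width'],o['joint_pos'])
s=camera('side')
crop(s,250,200,130,180,4,'pics/se1.png')
```

```text
8.375 [0.3791416  0.30998232 0.08423198] [ 9.92055897e-01  1.25795497e-01  7.45831120e-04 -1.81339767e-04] 0.1000726999023665 [ 0.09296035  0.32657439 -0.97669552  1.9398548   0.31508929  1.03538147
 -0.7704588 ]
```

View pics/se1.png

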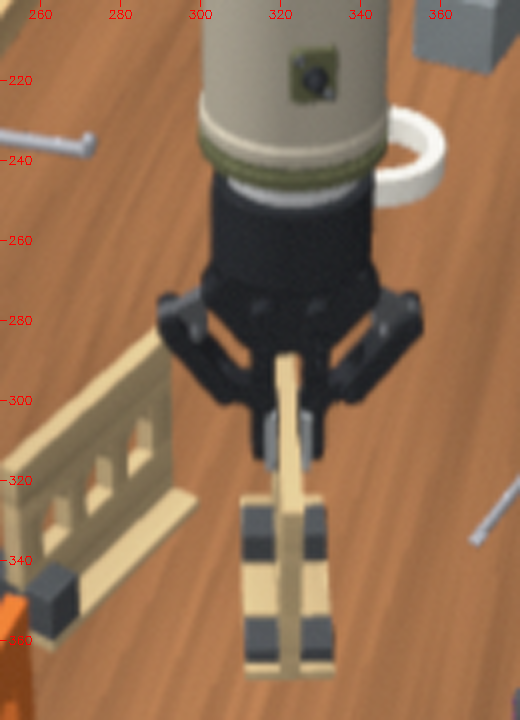

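Emit:
play_rows(
  rows=[
    [[0, 0, 15], [0, 0, 0], 5],
    [[0, 0, 30], [0, 0, 0], 5],
    [[0, 0, 40], [0, 0, 0], 5],
    [[0, -10, 30], [0, 0, 0], 5],
    [[0, -30, 15], [0, 0, 0], 5],
    [[5, -40, 0], [0, 0, -2], 5],
    [[5, -40, 0], [0, 0, -2], 5],
    [[5, -40, 0], [0, 0, -3], 5],
    [[10, -40, 0], [0, 0, -3], 5],
    [[10, -40, 0], [0, 0, -2], 5],
    [[10, -40, 0], [0, 0, -2], 5],
    [[10, -40, 0], [0, 0, -2], 5],
  ],
  force=60,
)

```text
clock: 9.93
position: [0.4335, -0.0114, 0.214]
ee_rot: [1.0, -0.014, 0.0, 0.0]
ft_force: [0.4, -0.5, -4.1]
grip_width: 0.106
```

Emit:
play_rows(
  rows=[
    [[10, -40, 0], [0, 0, 0], 5],
    [[15, -40, 0], [0, 0, 0], 5],
    [[10, -20, -10], [0, 0, 0], 5],
    [[10, -6, -20], [0, 0, 0], 5],
    [[0, 0, -30], [0, 0, 0], 5],
    [[0, 0, -17], [0, 0, 0], 5],
    [[0, 0, 0], [0, 0, 0], 5],
    [[0, 0, 0], [0, 0, 0], 5],
  ],
)

```text
clock: 10.92
position: [0.4792, -0.1164, 0.1375]
ee_rot: [1.0, -0.013, 0.001, 0.0]
ft_force: [0.6, -0.0, -3.4]
grip_width: 0.101
```

```bash
cat > look.py <<'E'
from h import *
from scipy.spatial.transform import Rotation as R
a=sys.argv; o=readout.get_obs(); r=R.from_quat(o['ee_rot']).as_matrix()
print(round(o['clock'],2),np.round(o['position']*1000,1),'toolx',round(np.degrees(np.arctan2(r[1,0],r[0,0])),1),'toolz',np.round(r[:,2],3),'w',round(o['grip_width']*85.4,1),'f',np.round(o['ft_force'],1),np.round(o['joint_pos'],2))
n=a[1]; x0,y0,w,h,s=map(int,a[2:7])
i=camera(n); cv2.imwrite(f'pics/{a[7]}_full.png',i); crop(i,x0,y0,w,h,s,f'pics/{a[7]}.png')
E
python3 look.py side 220 80 160 140 5 f1
```

```text
10.93 [ 479.2 -116.4  137.5] toolx -1.5 toolz [ 0.001 -0.    -1.   ] w 8.7 f [ 0.6 -0.  -3.4] [ 0.7   0.17 -0.6   1.89  0.1   1.11  0.04]
```

View pics/f1.png

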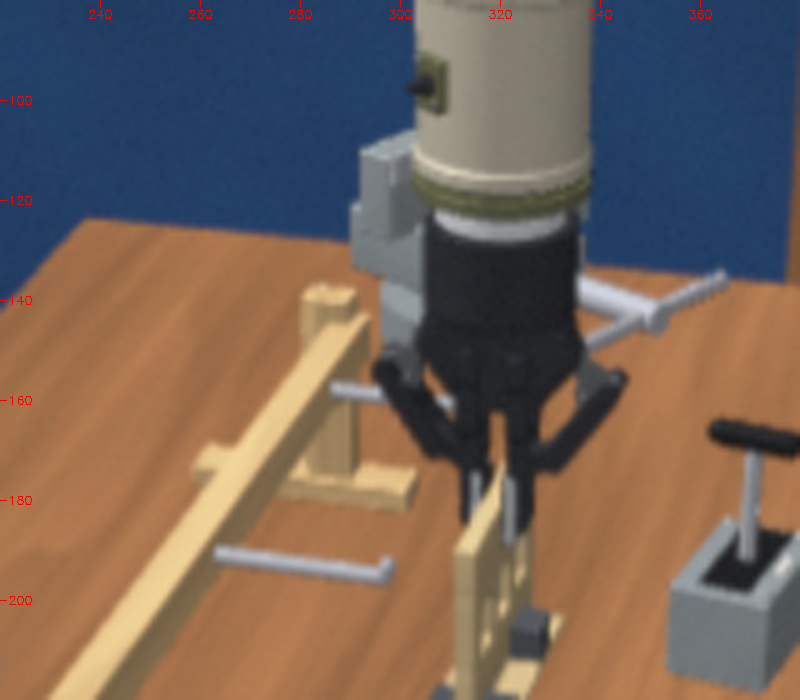

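Run:
```python
from h import *
i=cv2.imread('pics/f1_full.png'); crop(i,250,140,110,110,7,'pics/f2.png')
```

```text
(no output)
```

View pics/f2.png

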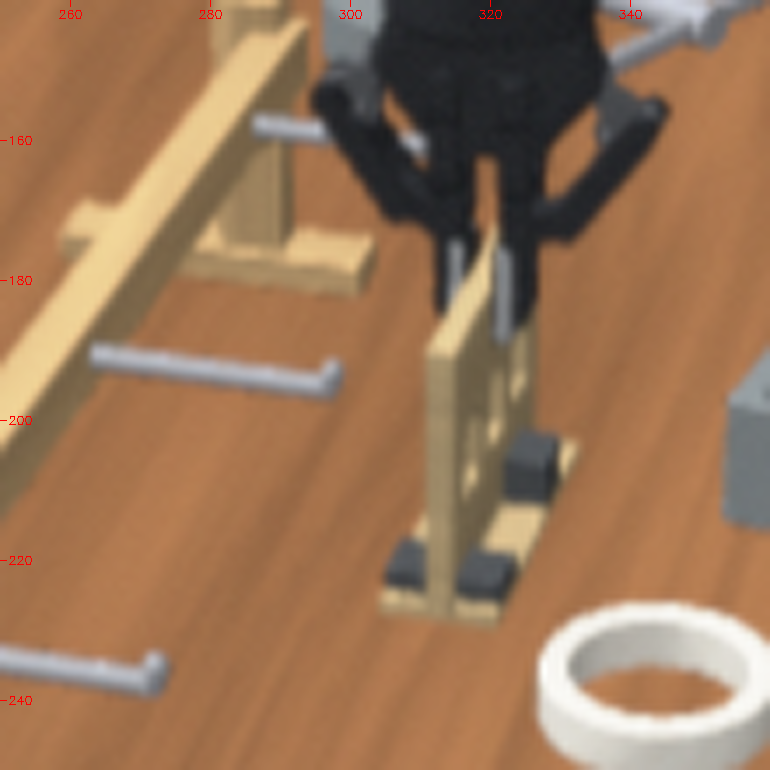

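Run:
```python
from h import *
def pose(x,y,yaw,z,L):
    c,s=np.cos(yaw),np.sin(yaw);L=np.array(L,float)/1000
    return np.c_[x+c*L[:,0]-s*L[:,1],y+s*L[:,0]+c*L[:,1],z+L[:,2]]
L=[(5,65,110),(-5,65,110),(22,65,0),(-22,65,0),(-5,-65,110)]
p=proj('side',pose(.4792,-.1174,np.radians(-1.5),.0533,L))
m=np.array([(311,189.3),(315.3,190.4),(304.3,226.9),(321,228.9)])
print(p.round(1)); print((m-p[:4]).round(1))
print('peg', (np.array([(272.3,233.3),(297.3,192),(317.7,159.3)])-proj('side',np.array([[.5432,.0909,.1165],[.5352,-.1179,.1165],[.5299,-.3273,.1165]]))).round(1))
```

```text
[[310.3 188.4]
 [314.2 188.9]
 [303.7 225.7]
 [320.4 228.1]
 [326.5 166.2]]
[[0.7 0.9]
 [1.1 1.5]
 [0.6 1.2]
 [0.6 0.8]]
peg [[ 0.4  1. ]
 [-0.2  1.4]
 [ 0.6  2.1]]
```

Emit:
play_rows(
  rows=[
    [[15, 0, 0], [0, 0, 0], 5],
    [[15, -1, 0], [0, 0, 0], 5],
    [[8, 0, 0], [0, 0, 0], 5],
    [[8, 0, 0], [0, 0, 0], 5],
    [[8, -1, 0], [0, 0, 0], 5],
    [[8, 0, 0], [0, 0, 0], 5],
    [[0, 0, 0], [0, 0, 0], 5],
  ],
)

```text
clock: 11.85
position: [0.541, -0.1183, 0.1363]
ee_rot: [1.0, -0.013, 0.0, -0.0]
ft_force: [-0.0, 0.5, -4.6]
grip_width: 0.103
```

```bash
python3 look.py side 230 130 110 110 7 g1
```

```text
11.85 [ 541.  -118.3  136.3] toolx -1.5 toolz [ 0.  0. -1.] w 8.8 f [-0.   0.5 -4.6] [ 0.63  0.31 -0.58  1.74  0.18  1.14 -0.03]
```

View pics/g1.png

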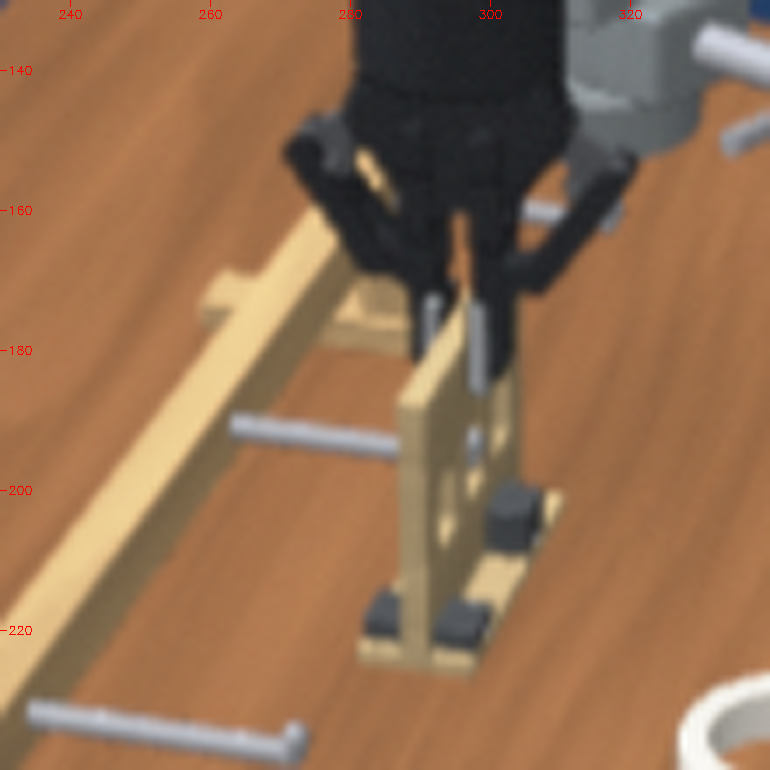

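Emit:
play_rows(
  rows=[
    [[8, 0, 0], [0, 0, 0], 5],
    [[8, -1, 0], [0, 0, 0], 5],
    [[8, 0, 0], [0, 0, 0], 5],
    [[8, 0, 0], [0, 0, 0], 5],
    [[0, 0, 0], [0, 0, 0], 5],
    [[0, 0, -5], [0, 0, 0], 5],
    [[0, 0, -5], [0, 0, 0], 5],
    [[0, 0, -3], [0, 0, 0], 5],
    [[0, 0, -2], [0, 0, 0], 5],
    [[0, 0, 0], [0, 0, 0], 5],
  ],
)

```text
clock: 13.15
position: [0.573, -0.1204, 0.122]
ee_rot: [1.0, -0.014, 0.001, 0.001]
ft_force: [-0.8, -3.0, 2.5]
grip_width: 0.109
```

```bash
python3 look.py side 230 130 110 110 7 g2
```

```text
13.15 [ 573.  -120.4  122. ] toolx -1.6 toolz [ 0.001 -0.001 -1.   ] w 9.3 f [-0.8 -3.   2.5] [ 0.59  0.39 -0.57  1.68  0.23  1.14 -0.07]
```

View pics/g2.png

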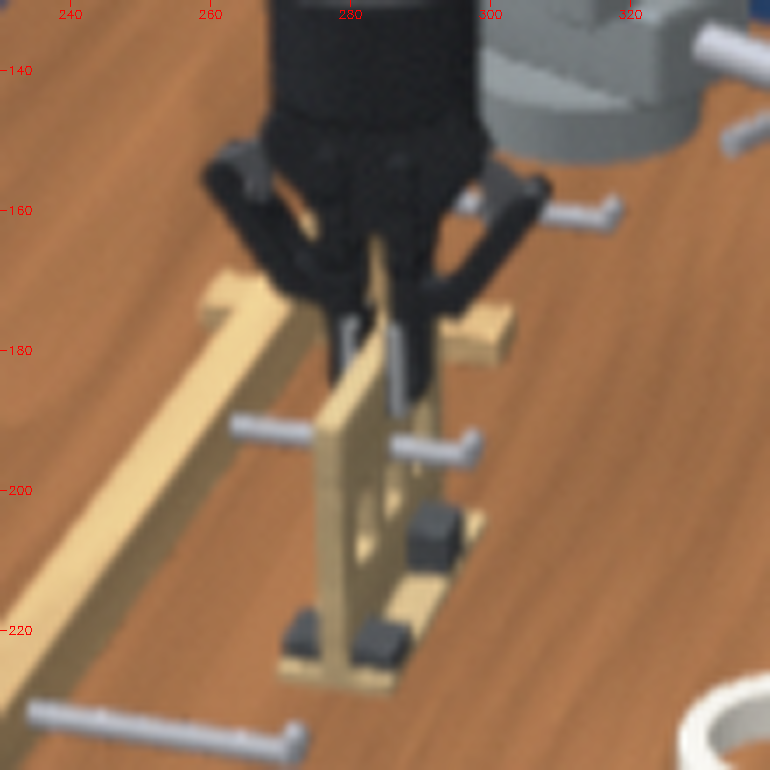

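Emit:
play_rows(
  rows=[
    [[0, -1, 0], [0, 0, 0], 5],
    [[0, 0, 0], [0, 0, 0], 14],
    [[0, 0, 0], [0, 0, 0], 30],
    [[0, 0, 0], [0, 0, 0], 30],
    [[0, 0, 10], [0, 0, 0], 30],
    [[0, 0, 30], [0, 0, 0], 30],
    [[0, 0, 40], [0, 0, 0], 30],
    [[0, 0, 40], [0, 0, 0], 30],
  ],
)

```text
clock: 14.2
position: [0.5726, -0.1202, 0.2433]
ee_rot: [1.0, -0.013, 0.0, -0.0]
ft_force: [0.8, 0.6, -0.2]
grip_width: 0.353
```

```bash
python3 look.py side 230 130 110 110 7 g3
```

```text
14.2 [ 572.6 -120.2  243.3] toolx -1.5 toolz [ 0.001  0.    -1.   ] w 30.1 f [ 0.8  0.6 -0.2] [ 0.61  0.29 -0.59  1.53  0.16  1.37 -0.02]
```

View pics/g3.png

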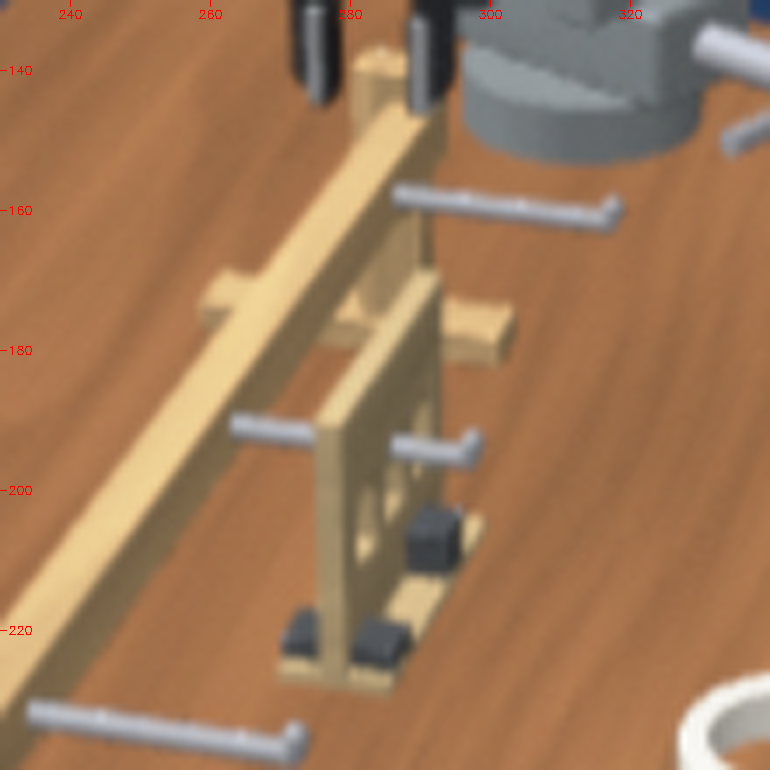

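Emit:
play_rows(
  rows=[
    [[-15, 40, 10], [0, 0, -2], 40],
    [[-15, 50, 10], [0, 0, -3], 40],
    [[-10, 50, 0], [0, 0, -3], 40],
    [[-10, 50, 0], [0, 0, -3], 40],
    [[0, 50, 0], [0, 0, -3], 40],
    [[0, 50, 0], [0, 0, -3], 40],
    [[0, 30, 0], [0, 0, -2], 40],
    [[0, 0, 0], [0, 0, 0], 40],
  ],
)

```text
clock: 15.25
position: [0.5217, 0.2026, 0.2618]
ee_rot: [0.984, -0.176, 0.0, -0.001]
ft_force: [0.3, -0.2, 0.0]
grip_width: 0.47
```

```bash
python3 look.py top 180 140 150 120 5 i1; python3 look.py side 180 260 140 120 5 i2
```

```text
15.25 [521.7 202.6 261.8] toolx -20.3 toolz [ 0.     0.001 -1.   ] w 40.2 f [ 0.3 -0.2  0. ] [ 0.2   0.25 -0.77  1.56  0.18  1.4  -0.94]
15.3 [522.3 200.5 261.7] toolx -20.4 toolz [ 0.  0. -1.] w 40.2 f [-0.  -0.4  0.1] [ 0.2   0.25 -0.77  1.56  0.18  1.4  -0.94]
```

View pics/i1.png

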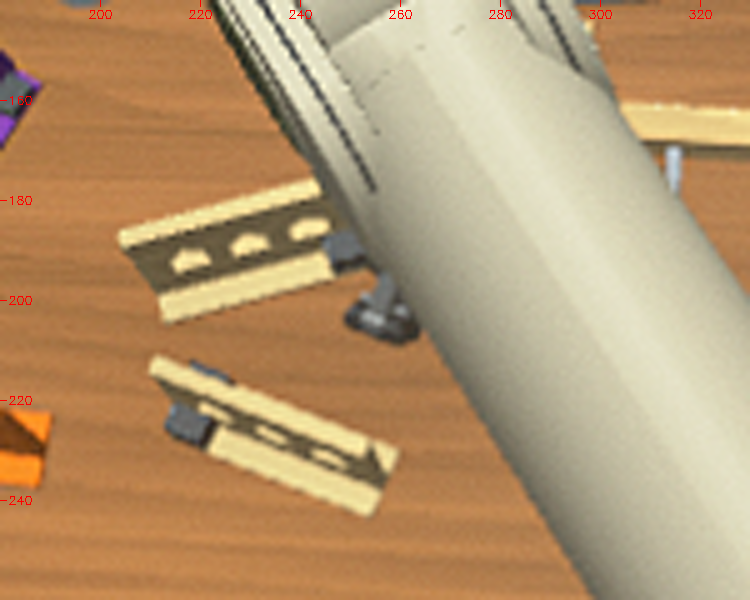

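View pics/i2.png

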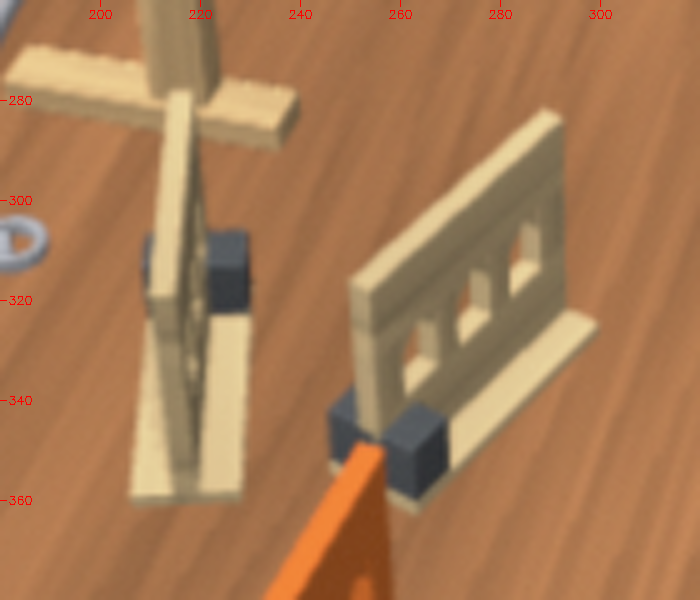

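Emit:
play_rows(
  rows=[
    [[-8, 36, -10], [0, 0, 0], 40],
    [[-8, 36, -20], [0, 0, 0], 40],
    [[-8, 36, -20], [0, 0, 0], 40],
    [[-7, 36, -20], [0, 0, 0], 40],
    [[0, 0, -10], [0, 0, 0], 40],
    [[0, 0, 0], [0, 0, 0], 40],
  ],
)

```text
clock: 16.1
position: [0.4923, 0.3416, 0.1807]
ee_rot: [0.984, -0.179, -0.0, 0.001]
ft_force: [-0.0, -1.3, -0.5]
grip_width: 0.471
```

```bash
python3 look.py side 190 190 140 180 4 j1
```

```text
16.1 [492.3 341.6 180.7] toolx -20.6 toolz [-0.001 -0.002 -1.   ] w 40.2 f [-0.  -1.3 -0.5] [-0.06  0.42 -0.79  1.57  0.31  1.29 -1.26]
```

View pics/j1.png

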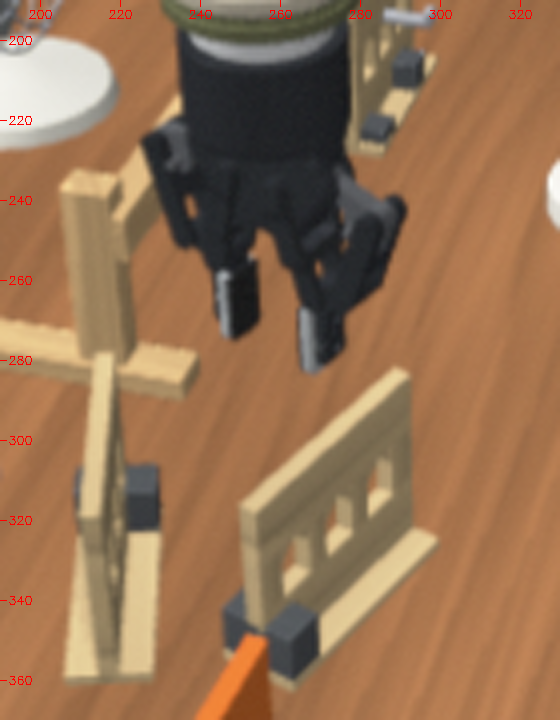

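Emit:
play_rows(
  rows=[
    [[0, 2, -30], [0, 0, 0], 40],
    [[0, 0, -30], [0, 0, 0], 40],
    [[0, 0, -25], [0, 0, 0], 40],
    [[0, 0, -12], [0, 0, 0], 40],
    [[0, 0, 0], [0, 0, 0], 40],
    [[0, 0, 0], [0, 0, 0], 40],
  ],
)

```text
clock: 16.9
position: [0.4924, 0.3458, 0.0857]
ee_rot: [0.984, -0.179, 0.001, -0.001]
ft_force: [0.1, 1.0, -0.2]
grip_width: 0.46
```

```bash
python3 look.py side 190 240 140 130 5 j2
```

```text
16.9 [492.4 345.8  85.7] toolx -20.6 toolz [ 0.002  0.001 -1.   ] w 39.3 f [ 0.1  1.  -0.2] [-0.1   0.51 -0.76  1.66  0.39  1.12 -1.32]
```

View pics/j2.png

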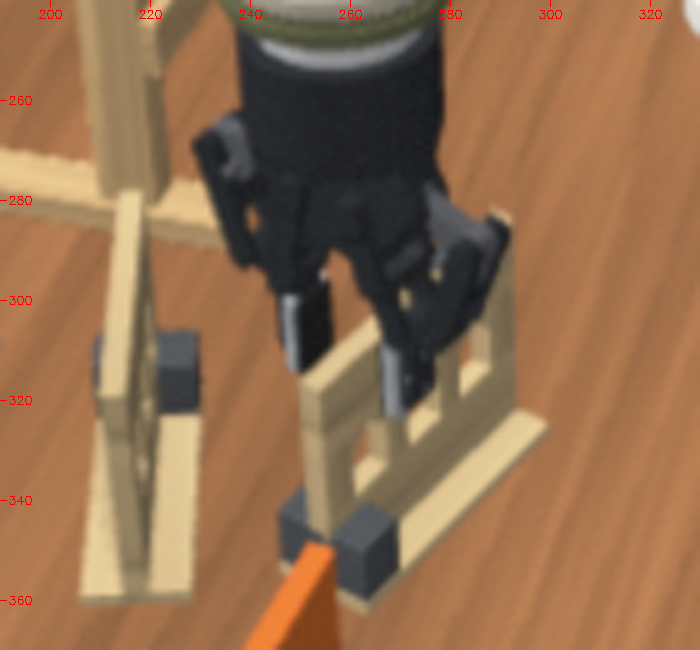

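Emit:
play_rows(
  rows=[
    [[0, 0, 0], [0, 0, 0], 5],
    [[0, 0, 0], [0, 0, 0], 5],
    [[0, 0, 0], [0, 0, 0], 5],
    [[0, 0, 0], [0, 0, 0], 5],
    [[0, 0, 15], [0, 0, 0], 5],
    [[0, 0, 30], [0, 0, 0], 5],
    [[0, 0, 30], [0, 0, 0], 5],
    [[0, 0, 30], [0, 0, 0], 5],
    [[0, 0, 30], [0, 0, 0], 5],
    [[0, 0, 0], [0, 0, 0], 5],
  ],
  force=60,
)

```text
clock: 18.2
position: [0.4923, 0.3462, 0.2216]
ee_rot: [0.984, -0.178, 0.001, -0.001]
ft_force: [-0.1, 0.4, -4.6]
grip_width: 0.1
```

Emit:
play_rows(
  rows=[
    [[0, -30, 0], [0, 0, 0], 5],
    [[-3, -45, 0], [0, 0, 2], 5],
    [[-5, -45, 0], [0, 0, 2], 5],
    [[-5, -45, 0], [0, 0, 2], 5],
    [[-7, -45, 0], [0, 0, 2], 5],
    [[-10, -45, 0], [0, 0, 2], 5],
    [[-10, -45, 0], [0, 0, 2], 5],
    [[0, -45, 0], [0, 0, 2], 5],
    [[0, -45, 0], [0, 0, 2], 5],
    [[0, -45, 0], [0, 0, 2], 5],
    [[0, -45, 0], [0, 0, 0.5], 5],
    [[0, -45, 0], [0, 0, 0], 5],
  ],
)

```text
clock: 19.7
position: [0.4506, -0.1808, 0.2179]
ee_rot: [1.0, -0.018, -0.001, -0.0]
ft_force: [0.5, 1.3, -4.0]
grip_width: 0.107
```

Emit:
play_rows(
  rows=[
    [[3, -45, 0], [0, 0, 0], 5],
    [[5, -45, 0], [0, 0, 0], 5],
    [[5, -40, 0], [0, 0, 0], 5],
    [[5, -15, -20], [0, 0, 0], 5],
    [[0, 0, -30], [0, 0, 0], 5],
    [[0, 0, -27], [0, 0, 0], 5],
    [[0, 0, 0], [0, 0, 0], 5],
    [[0, 0, 0], [0, 0, 0], 5],
  ],
)

```text
clock: 20.7
position: [0.4697, -0.3245, 0.1429]
ee_rot: [1.0, -0.018, 0.0, 0.0]
ft_force: [0.2, -0.2, -3.9]
grip_width: 0.1
```

```bash
python3 look.py side 250 80 140 140 5 k1
```

```text
20.7 [ 469.7 -324.5  142.9] toolx -2.0 toolz [ 0. -0. -1.] w 8.5 f [ 0.2 -0.2 -3.9] [ 0.83  0.3  -0.36  1.7   0.12  1.15  0.4 ]
```

View pics/k1.png

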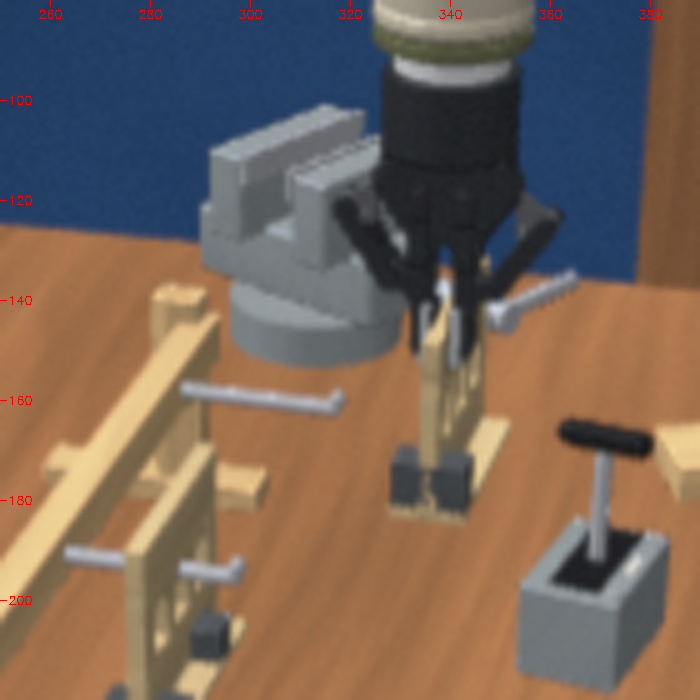

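```bash
python3 - <<'E'
from h import *
def pose(x,y,yaw,z,L):
    c,s=np.cos(yaw),np.sin(yaw);L=np.array(L,float)/1000
    return np.c_[x+c*L[:,0]-s*L[:,1],y+s*L[:,0]+c*L[:,1],z+L[:,2]]
L=[(5,29,110),(-5,29,110),(22,29,0),(-22,29,0)]
p=proj('side',pose(.4697,-.326,np.radians(-2),.0572,L))
m=np.array([(334,147.4),(337.6,148.6),(328,183),(343.2,184.4)])
print(p.round(1)); print((m-p[:4]).round(1))
E
python3 look.py top 430 150 140 120 5 k2
```

```text
[[333.9 147.1]
 [337.4 147.5]
 [327.2 181.5]
 [342.1 183.4]]
[[0.1 0.3]
 [0.2 1.1]
 [0.8 1.5]
 [1.1 1. ]]
20.75 [ 470.1 -324.7  143.4] toolx -2.0 toolz [ 0.001 -0.001 -1.   ] w 8.7 f [ 0.3  0.4 -4. ] [ 0.83  0.3  -0.36  1.7   0.12  1.15  0.4 ]
```

View pics/k2.png

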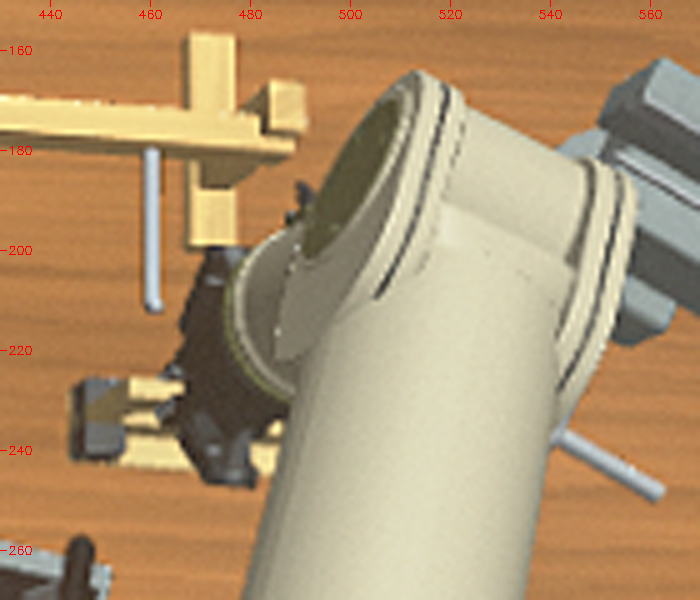

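Run:
```python
from h import *
i=cv2.imread('pics/k2_full.png'); crop(i,435,180,60,70,11,'pics/k3.png')
def pose(x,y,yaw,z,L):
    c,s=np.cos(yaw),np.sin(yaw);L=np.array(L,float)/1000
    return np.c_[x+c*L[:,0]-s*L[:,1],y+s*L[:,0]+c*L[:,1],z+L[:,2]]
L=[(22,29,35),(-22,29,35),(-22,5,35),(-22,29,0),(5,29,110),(-5,29,110)]
print(proj('top',pose(.4701,-.3262,np.radians(-2),.0577,L)).round(1))
```

```text
[[448.3 225.4]
 [448.1 240.6]
 [456.4 241.1]
 [444.4 242.7]
 [456.8 225.8]
 [456.8 229.5]]
```

View pics/k3.png

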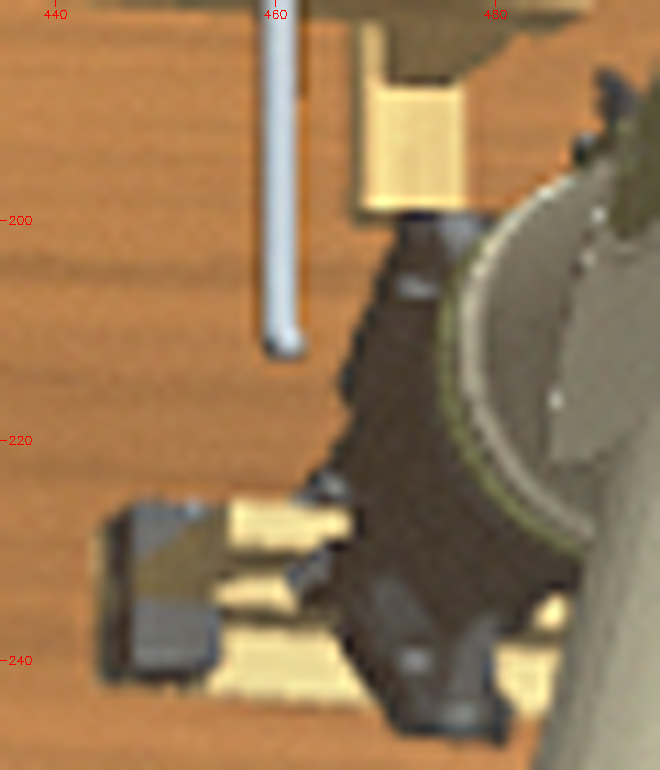

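Emit:
play_rows(
  rows=[
    [[0, -3, -4], [0, 0, 0], 5],
    [[15, 0, 0], [0, 0, 0], 5],
    [[15, -1, 0], [0, 0, 0], 5],
    [[8, 0, 0], [0, 0, 0], 5],
    [[8, -1, 0], [0, 0, 0], 5],
    [[8, 0, 0], [0, 0, 0], 5],
    [[8, 0, 0], [0, 0, 0], 5],
    [[0, 0, 0], [0, 0, 0], 5],
  ],
)

```text
clock: 21.8
position: [0.5322, -0.3291, 0.1382]
ee_rot: [1.0, -0.017, 0.0, -0.0]
ft_force: [-0.1, -0.7, -4.2]
grip_width: 0.109
```

```bash
python3 look.py side 250 100 120 110 7 l1;python3 - <<'E'
from h import *
t=camera('top'); crop(t,430,150,80,80,8,'pics/l2.png')
E
```

```text
21.8 [ 532.2 -329.1  138.2] toolx -2.0 toolz [ 0.  0. -1.] w 9.3 f [-0.1 -0.7 -4.2] [ 0.76  0.42 -0.36  1.56  0.15  1.19  0.34]
```

View pics/l1.png

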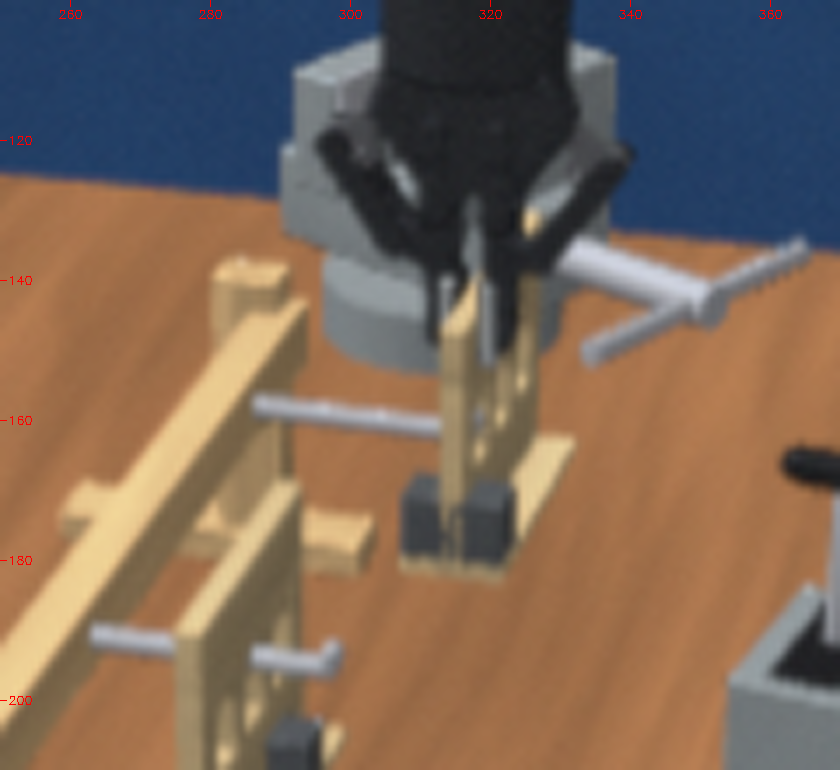

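View pics/l2.png

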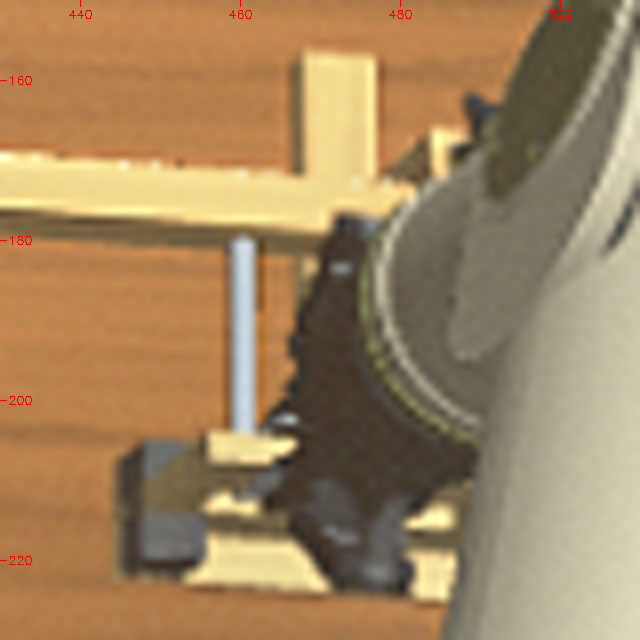

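Emit:
play_rows(
  rows=[
    [[8, 0, 0], [0, 0, 0], 5],
    [[8, -1, 0], [0, 0, 0], 5],
    [[8, 0, 0], [0, 0, 0], 5],
    [[8, 0, 0], [0, 0, 0], 5],
    [[3, 0, 0], [0, 0, 0], 5],
    [[0, 0, 0], [0, 0, 0], 5],
    [[0, 0, -5], [0, 0, 0], 5],
    [[0, 0, -5], [0, 0, 0], 5],
    [[0, 0, -3], [0, 0, 0], 5],
    [[0, 0, -2], [0, 0, 0], 5],
    [[0, 0, 0], [0, 0, 0], 5],
  ],
)

```text
clock: 23.28
position: [0.5666, -0.3309, 0.1236]
ee_rot: [1.0, -0.018, 0.0, 0.0]
ft_force: [0.3, -2.5, -3.1]
grip_width: 0.106
```

```bash
python3 look.py side 250 100 120 110 7 l3
```

```text
23.27 [ 566.6 -330.9  123.6] toolx -2.1 toolz [ 0.    -0.001 -1.   ] w 9.0 f [ 0.3 -2.5 -3.1] [ 0.72  0.5  -0.35  1.49  0.18  1.19  0.3 ]
```

View pics/l3.png

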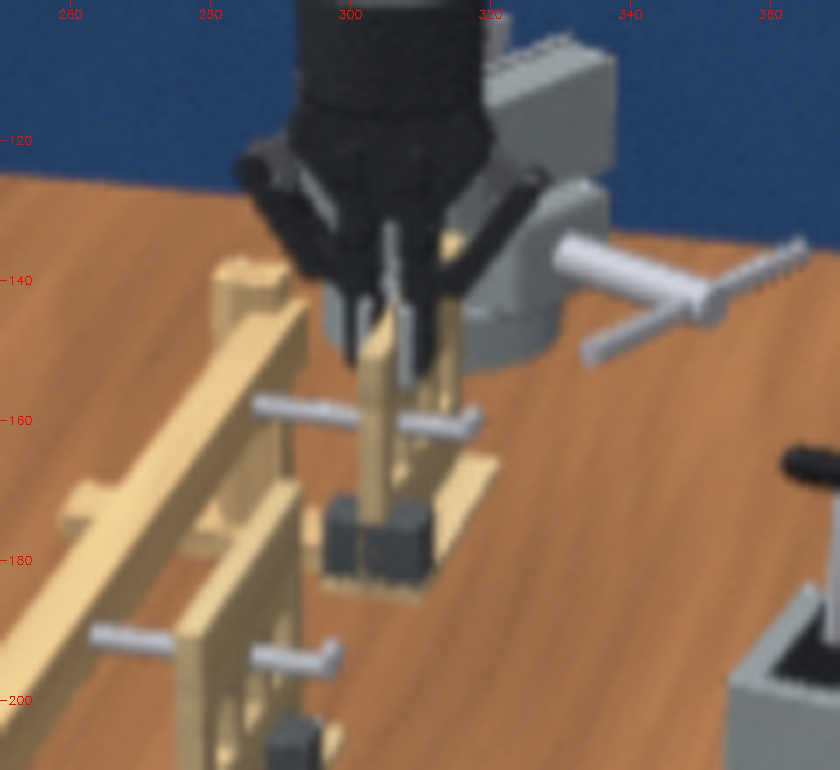

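Emit:
play_rows(
  rows=[
    [[0, -2, 0], [0, 0, 0], 5],
    [[0, 0, -2], [0, 0, 0], 5],
    [[0, 0, 0], [0, 0, 0], 5],
  ],
)

```text
clock: 23.7
position: [0.5668, -0.3325, 0.122]
ee_rot: [1.0, -0.018, 0.0, 0.0]
ft_force: [-2.5, -0.3, 2.8]
grip_width: 0.104
```

Weight is now on the peg. Release and rise.

Emit:
play_rows(
  rows=[
    [[0, 0, 0], [0, 0, 0], 14],
    [[0, 0, 0], [0, 0, 0], 30],
    [[0, 0, 0], [0, 0, 0], 30],
    [[0, 0, 10], [0, 0, 0], 30],
    [[0, 0, 30], [0, 0, 0], 30],
    [[0, 0, 40], [0, 0, 0], 30],
    [[-10, 0, 50], [0, 0, 0], 30],
    [[-20, 40, 20], [0, 0, 0], 40],
    [[-20, 50, 0], [0, 0, 0], 40],
  ],
)

```text
clock: 24.82
position: [0.5169, -0.2422, 0.274]
ee_rot: [1.0, -0.019, 0.002, 0.001]
ft_force: [0.3, 1.9, 0.3]
grip_width: 0.468
```

```bash
python3 look.py side 250 100 120 110 7 l4
```

```text
24.82 [ 516.9 -242.2  274. ] toolx -2.1 toolz [ 0.004 -0.002 -1.   ] w 40.0 f [0.3 1.9 0.3] [ 0.71  0.22 -0.41  1.53  0.09  1.41  0.26]
```

View pics/l4.png

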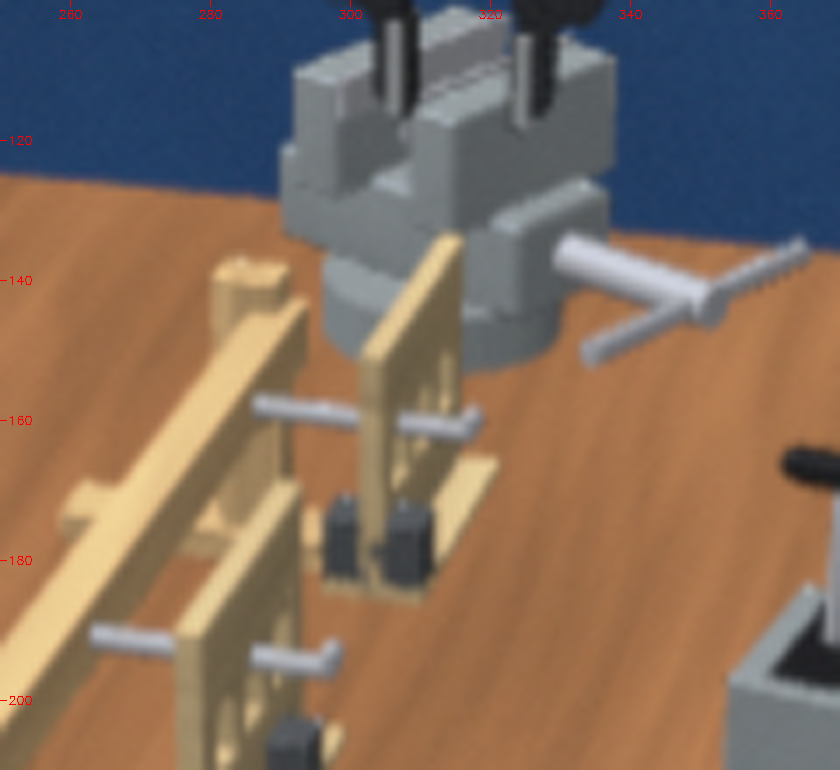

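View pics/l4_full.png

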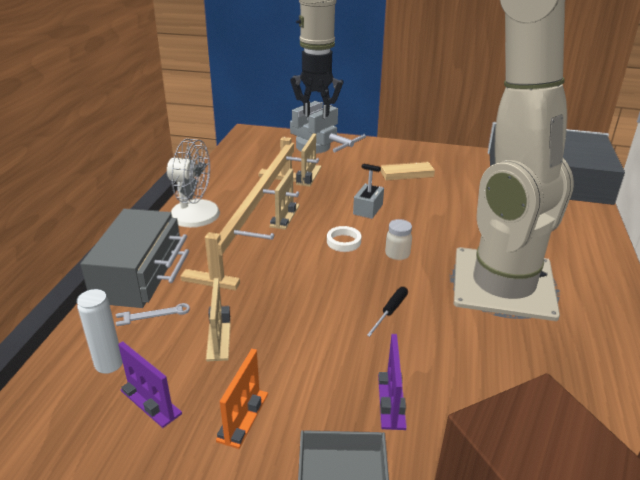

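```bash
python3 - <<'E'
from h import *
def pose(x,y,yaw,z,L,tilt=0):
    L=np.array(L,float)/1000
    # tilt about local x at hole apex (y=0,z=.0676)
    ct,st=np.cos(tilt),np.sin(tilt); yy=L[:,1]*ct-(L[:,2]-.0676)*st; zz=L[:,1]*st+(L[:,2]-.0676)*ct+.0676
    c,s=np.cos(yaw),np.sin(yaw)
    return np.c_[x+c*L[:,0]-s*yy,y+s*L[:,0]+c*yy,z+zz]
L=[(5,29,110),(-5,29,110),(22,29,0),(-22,29,0),(-5,-101,110),(-22,-101,6)]
for t in(-.1,0,.1):
  print(t,((proj('side',pose(.567,-.3315,np.radians(-2),.0374,L,t))-[250,100])*7).round(0).tolist())
E
python3 look.py side 280 130 60 60 12 l5
```

```text
-0.1 [[350.0, 356.0], [374.0, 359.0], [320.0, 579.0], [421.0, 592.0], [456.0, 209.0], [497.0, 423.0]]
0 [[353.0, 345.0], [377.0, 348.0], [316.0, 581.0], [417.0, 594.0], [459.0, 226.0], [494.0, 450.0]]
0.1 [[356.0, 335.0], [380.0, 338.0], [311.0, 581.0], [413.0, 595.0], [461.0, 245.0], [490.0, 476.0]]
24.88 [ 515.5 -234.   273.3] toolx -1.7 toolz [ 0.002  0.001 -1.   ] w 39.6 f [3.2 4.8 1.1] [ 0.7   0.21 -0.42  1.54  0.08  1.41  0.25]
```

View pics/l5.png

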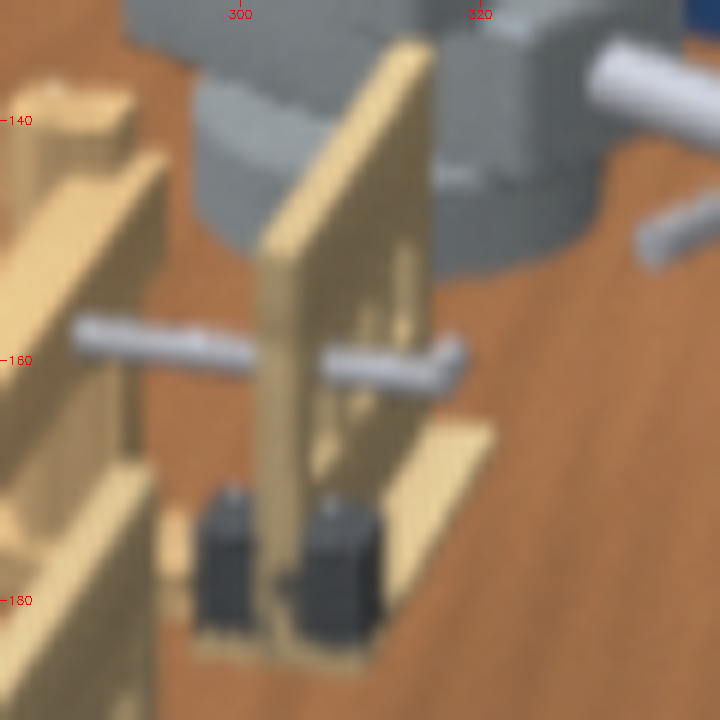

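Emit:
play_rows(
  rows=[
    [[0, 40, 0], [0, 0, 0], 40],
    [[0, 45, 0], [0, 0, 2], 40],
    [[5, 45, 0], [0, 0, 2], 40],
    [[5, 45, 0], [0, 0, 2], 40],
    [[8, 45, 0], [0, 0, 2], 40],
    [[10, 45, 0], [0, 0, 2], 40],
    [[10, 45, 0], [0, 0, 2], 40],
    [[10, 45, 0], [0, 0, 2], 40],
    [[10, 45, 0], [0, 0, 2], 40],
    [[10, 45, 0], [0, 0, 2], 40],
    [[10, 45, -10], [0, 0, 2], 40],
    [[10, 42, -20], [0, 0, 0], 40],
  ],
)

```text
clock: 26.42
position: [0.6055, 0.2912, 0.2424]
ee_rot: [0.988, 0.156, 0.001, -0.0]
ft_force: [0.1, -0.9, 0.3]
grip_width: 0.469
```

Emit:
play_rows(
  rows=[
    [[0, 4, -30], [0, 0, 0], 40],
    [[0, 0, -30], [0, 0, 0], 40],
    [[0, 0, 0], [0, 0, 0], 40],
    [[0, 0, 0], [0, 0, 0], 40],
  ],
)

```text
clock: 26.92
position: [0.6053, 0.2937, 0.1831]
ee_rot: [0.988, 0.156, 0.001, -0.0]
ft_force: [0.2, -0.1, 0.7]
grip_width: 0.467
```

```bash
python3 look.py side 150 190 140 190 4 n1
```

```text
26.93 [605.3 293.7 183.1] toolx 17.9 toolz [ 0.002  0.001 -1.   ] w 39.9 f [ 0.2 -0.1  0.7] [-0.04  0.56 -0.7   1.36  0.36  1.35 -0.43]
```

View pics/n1.png

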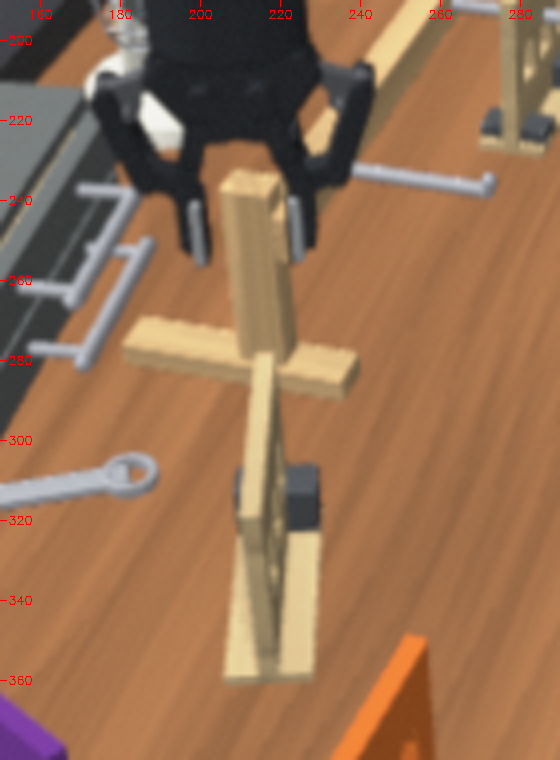

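Emit:
play_rows(
  rows=[
    [[-1, 6, -30], [0, 0, 0], 40],
    [[0, 0, -30], [0, 0, 0], 40],
    [[0, 0, -25], [0, 0, 0], 40],
    [[0, 0, -13], [0, 0, 0], 40],
    [[0, 0, 0], [0, 0, 0], 40],
    [[0, 0, 0], [0, 0, 0], 40],
  ],
)

```text
clock: 27.72
position: [0.6043, 0.3001, 0.0849]
ee_rot: [0.988, 0.156, 0.001, -0.0]
ft_force: [0.2, -0.1, -0.2]
grip_width: 0.467
```

```bash
python3 look.py side 170 240 110 130 6 n2
```

```text
27.73 [604.3 300.1  84.9] toolx 17.9 toolz [ 0.002  0.001 -1.   ] w 39.9 f [ 0.2 -0.1 -0.2] [-0.06  0.64 -0.67  1.45  0.41  1.19 -0.47]
```

View pics/n2.png

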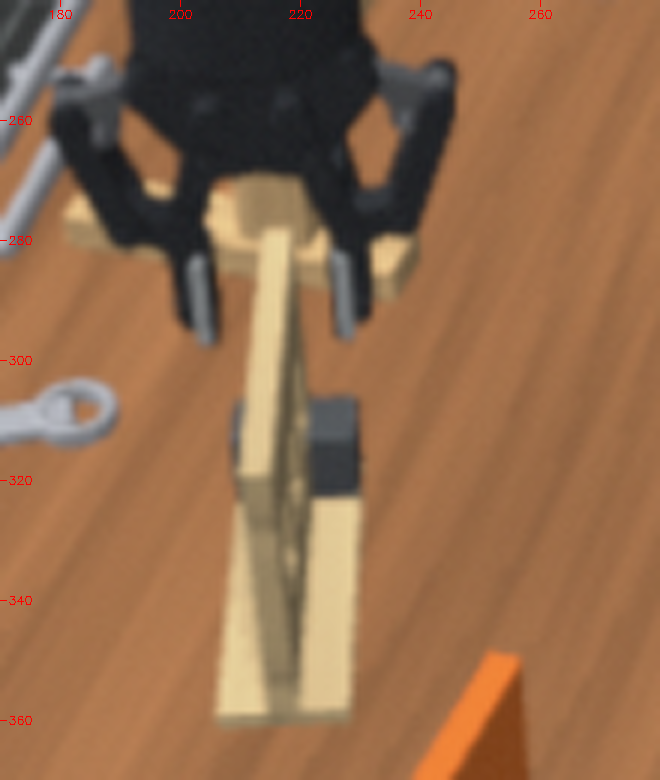

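Emit:
play_rows(
  rows=[
    [[0, 0, 0], [0, 0, 0], 5],
    [[0, 0, 0], [0, 0, 0], 5],
    [[0, 0, 0], [0, 0, 0], 5],
    [[0, 0, 0], [0, 0, 0], 5],
    [[0, 0, 15], [0, 0, 0], 5],
    [[0, 0, 30], [0, 0, 0], 5],
    [[0, 0, 30], [0, 0, 0], 5],
    [[-10, 0, 30], [0, 0, 0], 5],
    [[-30, 0, 25], [0, 0, -2], 5],
    [[-35, 0, 0], [0, 0, -3], 5],
    [[-30, -10, 0], [0, 0, -3], 5],
    [[-20, -30, 0], [0, 0, -3], 5],
  ],
  force=60,
)

```text
clock: 29.28
position: [0.476, 0.2607, 0.2134]
ee_rot: [0.998, 0.062, -0.001, -0.0]
ft_force: [1.0, -0.6, -4.0]
grip_width: 0.106
```

Emit:
play_rows(
  rows=[
    [[0, -35, 0], [0, 0, -3], 5],
    [[0, -40, 0], [0, 0, -3], 5],
    [[0, -40, 0], [0, 0, -3], 5],
    [[0, -35, -15], [0, 0, 0], 5],
    [[0, -19, -30], [0, 0, 0], 5],
    [[0, 0, -30], [0, 0, 0], 5],
    [[0, 0, 0], [0, 0, 0], 5],
    [[0, 0, 0], [0, 0, 0], 5],
  ],
)

```text
clock: 30.28
position: [0.4789, 0.0913, 0.1395]
ee_rot: [1.0, -0.017, 0.0, -0.0]
ft_force: [1.4, 0.1, -4.1]
grip_width: 0.105
```

```bash
python3 look.py side 210 170 130 130 6 o1; python3 look.py top 270 160 80 80 8 o2;python3 - <<'E'
from h import *
def pose(x,y,yaw,z,L):
    c,s=np.cos(yaw),np.sin(yaw);L=np.array(L,float)/1000
    return np.c_[x+c*L[:,0]-s*L[:,1],y+s*L[:,0]+c*L[:,1],z+L[:,2]]
o=readout.get_obs()['position']
L=[(5,101,110),(-5,101,110),(22,101,0),(-22,101,0),(22,101,6),(-22,101,6)]
for n in('side','top'):print(proj(n,pose(o[0],o[1]+.0009,np.radians(-2),o[2]-.085,L)).round(1).tolist())
E
```

```text
30.27 [478.9  91.3 139.5] toolx -2.0 toolz [ 0.001  0.    -1.   ] w 8.9 f [ 1.4  0.1 -4.1] [ 0.31  0.16 -0.63  1.9   0.1   1.11 -0.4 ]
30.32 [479.2  91.3 139.8] toolx -2.0 toolz [ 0.002  0.    -1.   ] w 8.9 f [ 0.4  0.6 -3.6] [ 0.31  0.16 -0.63  1.9   0.1   1.11 -0.4 ]
[[282.8, 241.6], [287.4, 242.3], [276.6, 281.9], [295.7, 285.2], [276.5, 279.8], [295.7, 283.0]]
[[274.1, 215.5], [273.8, 219.2], [276.9, 218.5], [275.7, 233.4], [276.8, 218.0], [275.6, 233.0]]
```

View pics/o1.png

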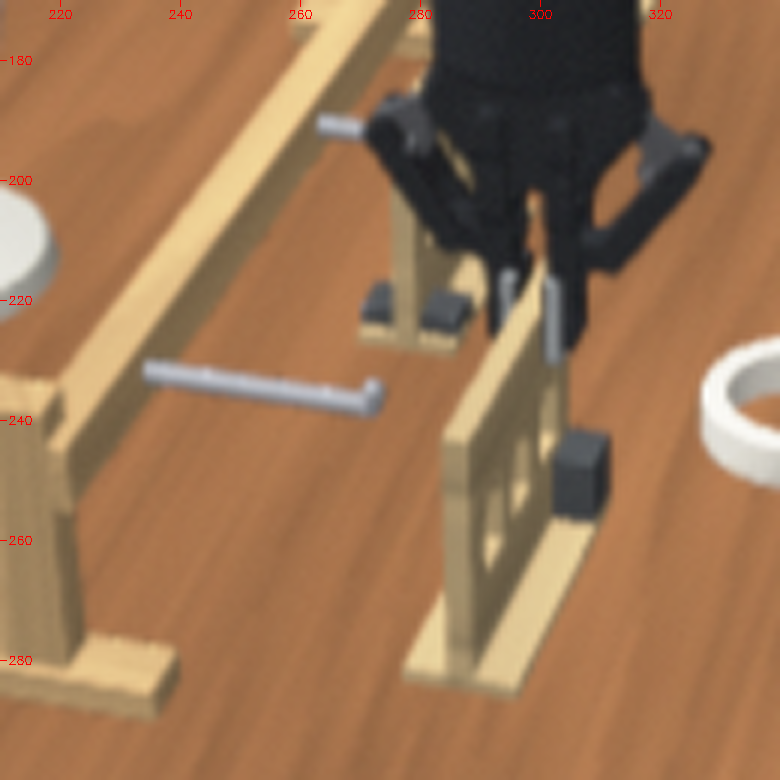

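View pics/o2.png

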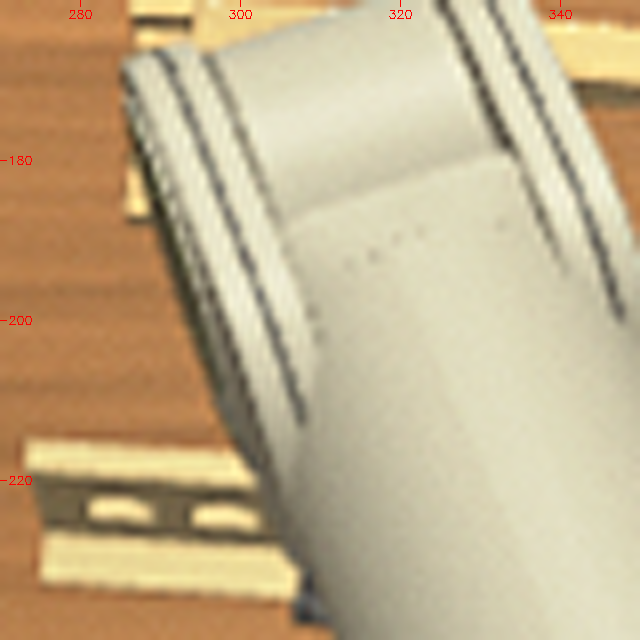

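Emit:
play_rows(
  rows=[
    [[0, -1, 0], [0, 0, 0], 5],
    [[15, -1, 0], [0, 0, 0], 5],
    [[15, 0, 0], [0, 0, 0], 5],
    [[8, -1, 0], [0, 0, 0], 5],
    [[8, 0, 0], [0, 0, 0], 5],
    [[8, 0, 0], [0, 0, 0], 5],
    [[8, 0, 0], [0, 0, 0], 5],
    [[5, 0, 0], [0, 0, 0], 5],
    [[0, 0, 0], [0, 0, 0], 5],
  ],
)

```text
clock: 31.5
position: [0.5458, 0.0876, 0.1383]
ee_rot: [1.0, -0.018, -0.0, -0.0]
ft_force: [-0.3, -0.6, -4.4]
grip_width: 0.109
```

```bash
python3 look.py side 210 170 130 130 6 o3
```

```text
31.5 [545.8  87.6 138.3] toolx -2.0 toolz [-0.  0. -1.] w 9.3 f [-0.3 -0.6 -4.4] [ 0.27  0.31 -0.6   1.74  0.19  1.15 -0.42]
```

View pics/o3.png

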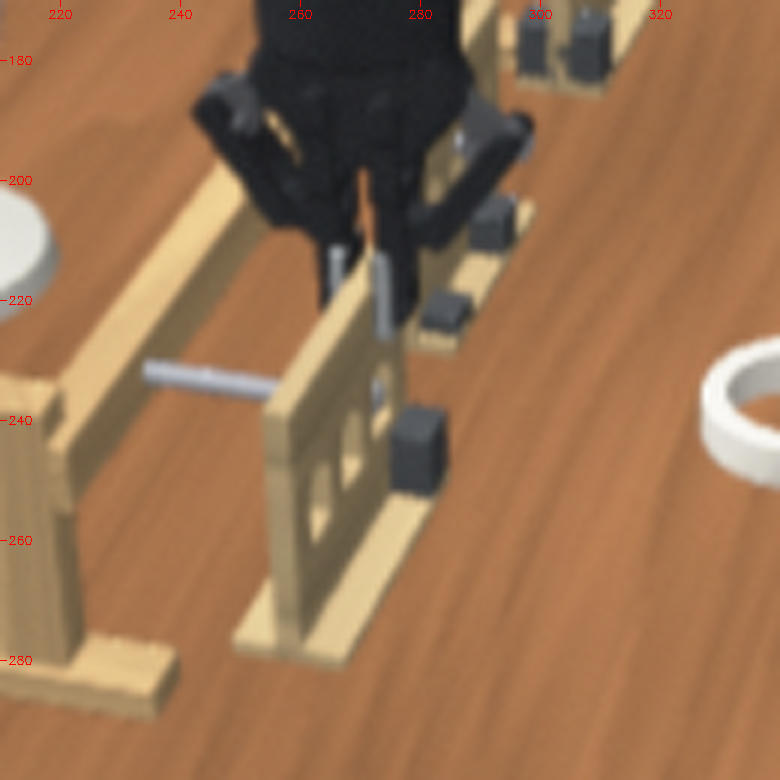

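Peg tip shows in the correct hole at about (273, 235). Continue in, then lower.

Emit:
play_rows(
  rows=[
    [[8, 0, 0], [0, 0, 0], 5],
    [[8, -1, 0], [0, 0, 0], 5],
    [[8, 0, 0], [0, 0, 0], 5],
    [[8, 0, 0], [0, 0, 0], 5],
    [[0, 0, 0], [0, 0, 0], 5],
    [[0, 0, -5], [0, 0, 0], 5],
    [[0, 0, -5], [0, 0, 0], 5],
    [[0, 0, -3], [0, 0, 0], 5],
    [[0, 0, -2], [0, 0, 0], 5],
    [[0, 0, -1], [0, 0, 0], 5],
    [[0, 0, 0], [0, 0, 0], 5],
  ],
)

```text
clock: 32.92
position: [0.5777, 0.0866, 0.1224]
ee_rot: [1.0, -0.018, 0.0, -0.0]
ft_force: [-0.1, 0.3, -3.9]
grip_width: 0.105
```

Emit:
play_rows(
  rows=[
    [[0, 0, -1], [0, 0, 0], 5],
    [[0, 0, -1], [0, 0, 0], 5],
    [[0, 0, 0], [0, 0, 0], 5],
  ],
)

```text
clock: 33.3
position: [0.578, 0.0871, 0.1211]
ee_rot: [1.0, -0.018, 0.001, -0.0]
ft_force: [-0.9, 1.0, 4.0]
grip_width: 0.106
```

```bash
python3 look.py side 210 170 130 130 6 o4
```

```text
33.3 [578.   87.1 121.1] toolx -2.0 toolz [ 0.001  0.001 -1.   ] w 9.0 f [-0.9  1.   4. ] [ 0.25  0.39 -0.58  1.68  0.23  1.14 -0.43]
```

View pics/o4.png

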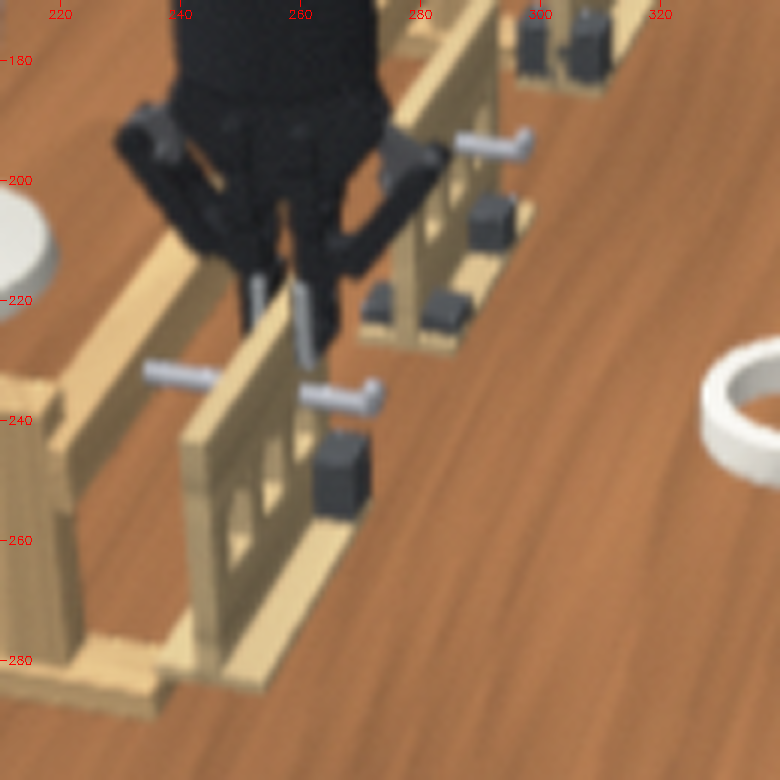

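Emit:
play_rows(
  rows=[
    [[0, 0, 0], [0, 0, 0], 14],
    [[0, 0, 0], [0, 0, 0], 30],
    [[0, 0, 0], [0, 0, 0], 30],
    [[0, 0, 10], [0, 0, 0], 30],
    [[0, 0, 30], [0, 0, 0], 30],
    [[0, 0, 40], [0, 0, 0], 30],
    [[-20, 0, 50], [0, 0, 0], 30],
    [[-40, 0, 20], [0, 0, 0], 36],
    [[-50, 0, 0], [0, 0, 0], 36],
    [[-50, 0, 0], [0, 0, 0], 36],
    [[0, 0, 0], [0, 0, 0], 36],
    [[0, 0, 0], [0, 0, 0], 36],
  ],
)

```text
clock: 34.85
position: [0.4182, 0.0865, 0.2711]
ee_rot: [1.0, -0.018, 0.001, 0.0]
ft_force: [-0.0, -0.2, -0.4]
grip_width: 0.42
```

```bash
python3 look.py side 200 120 200 180 4 p1;  python3 look.py top 270 140 200 110 4 p2
```

```text
34.85 [418.2  86.5 271.1] toolx -2.0 toolz [ 0.002 -0.    -1.   ] w 35.9 f [-0.  -0.2 -0.4] [ 0.37 -0.12 -0.62  1.85 -0.07  1.38 -0.27]
34.9 [418.4  86.6 270.8] toolx -2.0 toolz [ 0.001  0.    -1.   ] w 36.0 f [ 0.5  0.3 -0.2] [ 0.37 -0.12 -0.62  1.85 -0.07  1.38 -0.27]
```

View pics/p1.png

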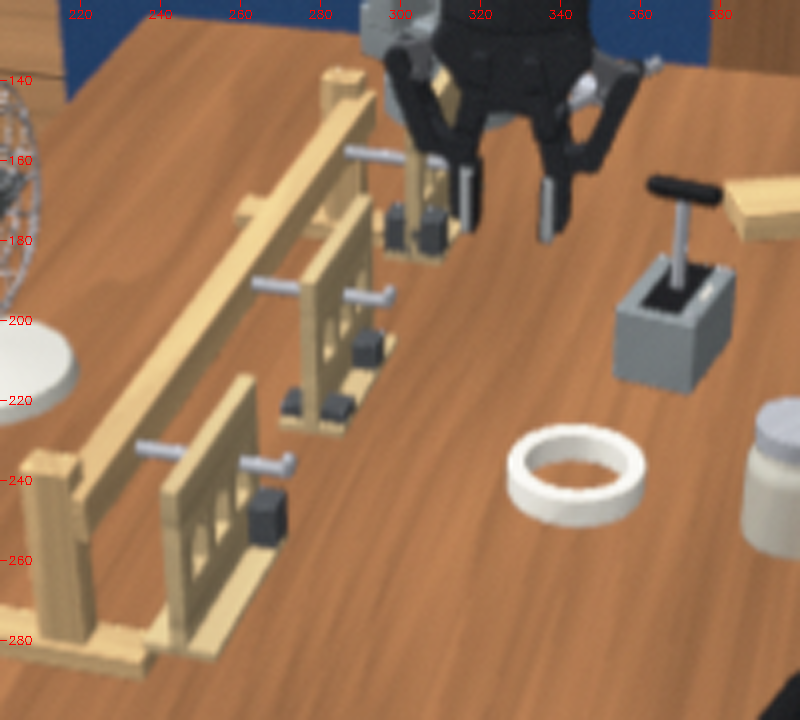

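View pics/p2.png

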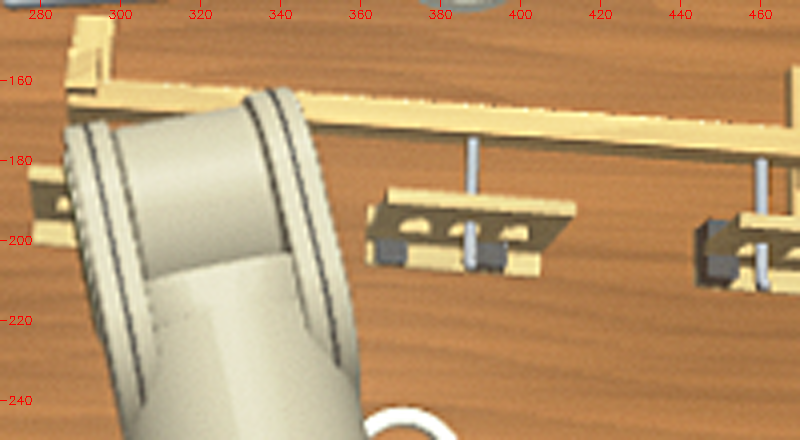

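Emit:
play_rows(
  rows=[
    [[-4, -36, 0], [0, 0, -9.7], 36],
    [[-5, -36, 0], [0, 0, -9.7], 36],
    [[-5, -36, 0], [0, 0, -9.7], 36],
    [[-5, -36, 0], [0, 0, -9.7], 36],
    [[-5, -36, 0], [0, 0, -9.7], 36],
    [[-5, -36, 0], [0, 0, -9.7], 36],
    [[-5, -36, 0], [0, 0, -9.7], 36],
    [[-5, -36, -10], [0, 0, -9.7], 36],
    [[-5, -36, -20], [0, 0, -9.7], 36],
    [[-5, -36, -20], [0, 0, -9.7], 36],
    [[0, 0, 0], [0, 0, 0], 36],
    [[0, 0, 0], [0, 0, 0], 36],
  ],
)

```text
clock: 36.45
position: [0.3692, -0.2731, 0.2201]
ee_rot: [-0.65, 0.76, 0.001, 0.0]
ft_force: [0.2, -0.1, 0.9]
grip_width: 0.422
```

```bash
python3 look.py side 200 120 200 180 4 q1;  python3 look.py top 270 140 200 140 4 q2
```

```text
36.45 [ 369.2 -273.1  220.1] toolx -98.9 toolz [-0.     0.001 -1.   ] w 36.0 f [ 0.2 -0.1  0.9] [ 0.81 -0.01 -0.27  1.88 -0.    1.27 -1.18]
36.5 [ 369.4 -272.9  220.5] toolx -98.9 toolz [ 0.  0. -1.] w 36.1 f [-0.1  0.2 -0.6] [ 0.81 -0.01 -0.27  1.88 -0.    1.27 -1.18]
```

View pics/q1.png

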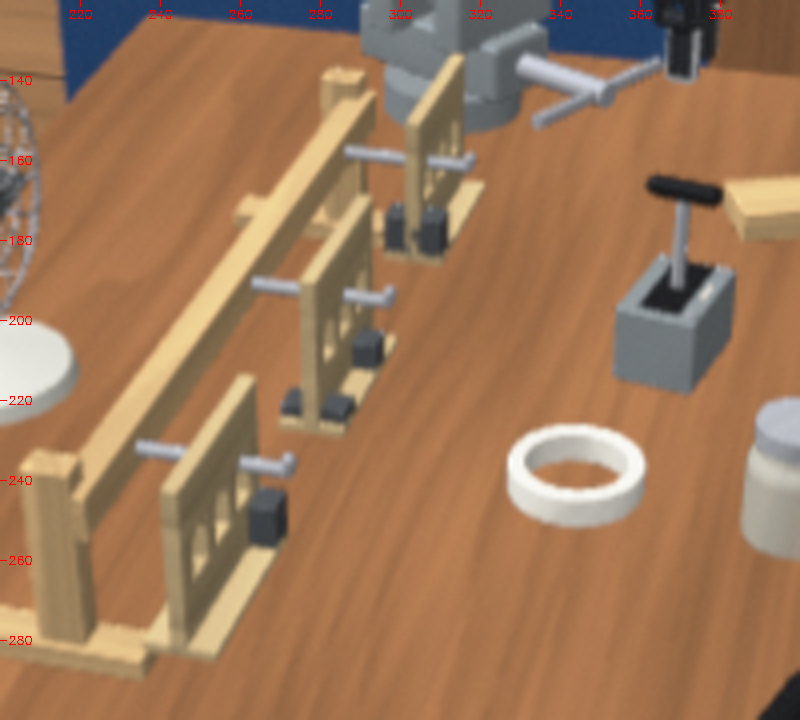

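View pics/q2.png

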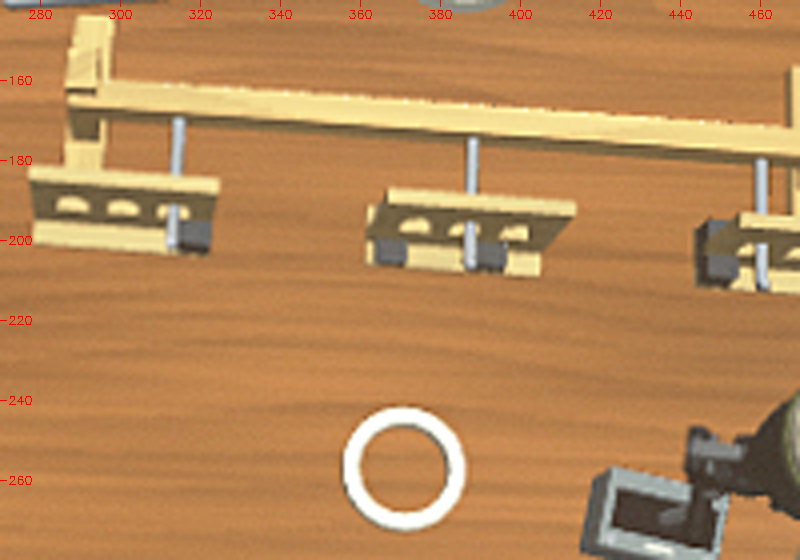

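Run:
```python
from h import *
from scipy.optimize import least_squares
def pose(x,y,yaw,z,L,tilt=0):
    L=np.array(L,float)/1000
    ct,st=np.cos(tilt),np.sin(tilt); yy=L[:,1]*ct-(L[:,2]-.0676)*st; zz=L[:,1]*st+(L[:,2]-.0676)*ct+.0676
    c,s=np.cos(yaw),np.sin(yaw)
    return np.c_[x+c*L[:,0]-s*yy,y+s*L[:,0]+c*yy,z+zz]
f=lambda a:np.array(a)/4+[200,120]
D={'left':(.578,.087,[(5,101,110),(-5,101,110),(5,-29,110),(-5,-29,110),(-22,101,0)],f([(162,490),(183,497),(240,377),(255,382),(215,658)])),
'mid':(.573,-.121,[(5,65,110),(-5,65,110),(5,-65,110),(-5,-65,110),(22,65,0),(-22,65,0)],f([(302,278),(318,285),(360,197),(371,200),(280,426),(344,433)])),
'right':(.567,-.332,[(5,29,110),(-5,29,110),(5,-101,110),(-5,-101,110),(22,29,0),(-22,29,0),(-22,-101,6)],f([(406,114),(420,118),(453,56),(464,57),(383,256),(443,262),(485,184)]))}
for k,(x,y,L,m) in D.items():
    r=lambda p:(proj('side',pose(p[0],y,np.radians(-2),p[1],L,p[2]))-m).ravel()
    q=least_squares(r,[x,.037,0]); print(k,q.x.round(3),np.abs(q.fun).max().round(2))
```

```text
left [0.577 0.031 0.024] 1.27
mid [0.57  0.033 0.035] 1.08
right [0.564 0.036 0.047] 0.61
```

Emit:
play_rows(
  rows=[
    [[0, -1, -35], [0, 0, 0], 36],
    [[0, 0, -35], [0, 0, 0], 36],
    [[0, 0, -22], [0, 0, 0], 36],
    [[0, 0, -12], [0, 0, 0], 36],
    [[0, 0, 0], [0, 0, 0], 26],
    [[-1, -6, 0], [0, 0, 0], 26],
    [[-1, -6, -1], [0, 0, 0], 26],
    [[-1, -6, -1], [0, 0, 0], 26],
    [[-1, -6, -1], [0, 0, 0], 26],
    [[-1, -6, -1], [0, 0, 0], 26],
    [[-1, -6, -2], [0, 0, 0], 26],
    [[-1, -6, -2], [0, 0, 0], 26],
  ],
)

```text
clock: 38.05
position: [0.3614, -0.3162, 0.108]
ee_rot: [-0.649, 0.761, 0.001, 0.0]
ft_force: [1.3, 16.2, 7.6]
grip_width: 0.307
```

Emit:
play_rows(
  rows=[
    [[-1, -4, 0], [0, 0, 0], 26],
    [[0, -3, 0], [0, 0, 0], 26],
    [[0, -2, 0], [0, 0, 0], 26],
    [[0, 0, 0], [0, 0, 0], 26],
  ],
)

```text
clock: 38.55
position: [0.3616, -0.3175, 0.1073]
ee_rot: [-0.651, 0.759, 0.006, 0.003]
ft_force: [-0.0, 35.6, 14.6]
grip_width: 0.304
```

```bash
python3 look.py side 200 120 200 180 4 r1
```

```text
38.55 [ 361.6 -317.5  107.3] toolx -98.7 toolz [-0.003  0.012 -1.   ] w 25.9 f [-0.  35.6 14.6] [ 0.86  0.15 -0.24  1.96  0.03  1.04 -1.12]
```

View pics/r1.png

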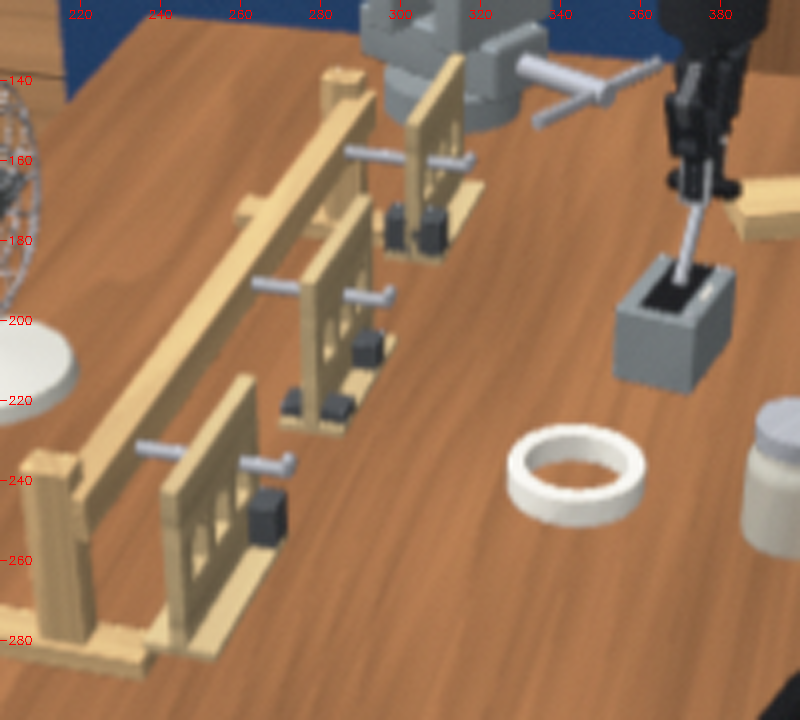

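Emit:
play_rows(
  rows=[
    [[0, 5, 0], [0, 0, 0], 26],
    [[0, 4, 0], [0, 0, 0], 30],
    [[0, 0, 0], [0, 0, 0], 40],
    [[0, 0, 0], [0, 0, 0], 40],
    [[0, 0, 30], [0, 0, 0], 40],
    [[0, 0, 40], [0, 0, 0], 40],
    [[0, 0, 40], [0, 0, 0], 40],
    [[0, 0, 40], [0, 0, 0], 40],
    [[-20, -40, 30], [0, 0, 0], 40],
    [[-30, -40, 0], [0, 0, 0], 40],
    [[0, 0, 0], [0, 0, 0], 40],
    [[0, 0, 0], [0, 0, 0], 40],
  ],
)

```text
clock: 40.1
position: [0.3107, -0.3963, 0.2881]
ee_rot: [-0.649, 0.761, 0.0, 0.0]
ft_force: [-0.3, -0.4, -0.5]
grip_width: 0.47
```

```bash
python3 look.py side 200 120 200 180 4 t1; python3 look.py top 270 140 200 140 4 t2
```

```text
40.1 [ 310.7 -396.3  288.1] toolx -99.1 toolz [-0.  0. -1.] w 40.1 f [-0.3 -0.4 -0.5] [ 0.95  0.05 -0.14  1.68  0.01  1.42 -0.92]
40.15 [ 311.1 -395.9  288.1] toolx -99.0 toolz [ 0.  0. -1.] w 40.2 f [-0.3  0.8  0.5] [ 0.95  0.05 -0.14  1.68  0.01  1.42 -0.92]
```

View pics/t1.png

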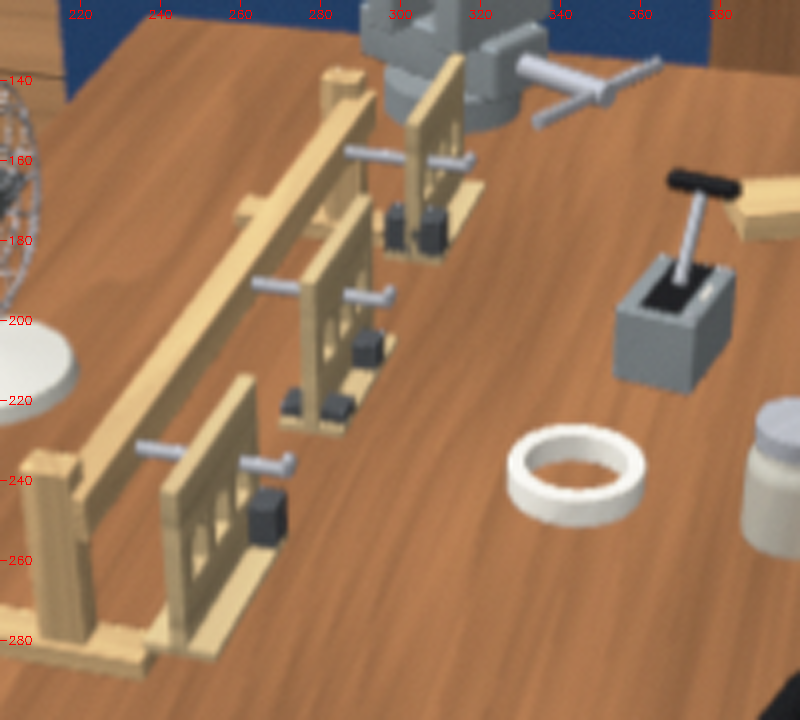

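View pics/t2.png

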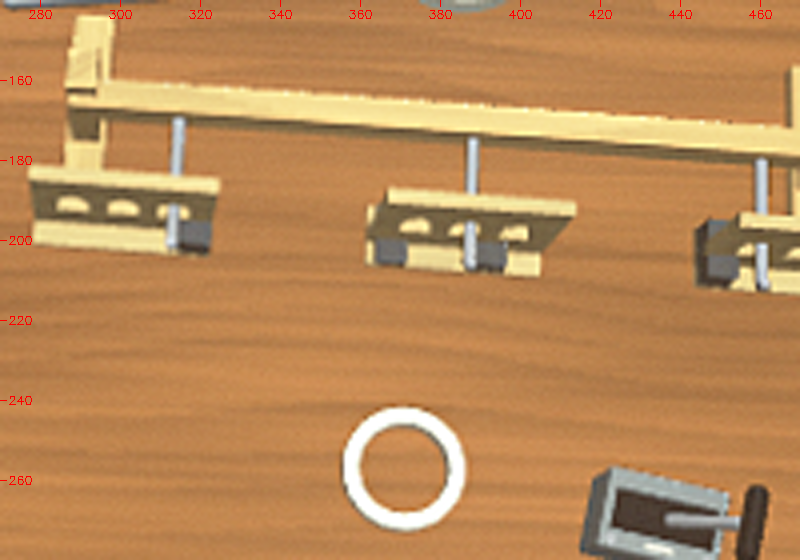

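Run:
```python
from h import *
p,e=tri((376,166.25),(458.5,271.)); print(p,e)
print(atz('top',458.5,271,.118),atz('top',427,263.5,.118))
```

```text
[ 0.35899876 -0.31786431  0.11223755] [np.float64(0.0018983868638629213), np.float64(0.001898386863862888)]
[ 0.36021958 -0.31585014  0.118     ] [ 0.37847437 -0.22773256  0.118     ]
```

Emit:
play_rows(
  rows=[
    [[0, 0, 0], [0, 0, 0], 40],
    [[0, 0, 0], [0, 0, 0], 40],
    [[0, 0, 0], [0, 0, 0], 40],
    [[0, 0, 0], [0, 0, 0], 40],
    [[0, 0, 0], [0, 0, 0], 40],
    [[0, 0, 0], [0, 0, 0], 40],
    [[0, 0, 0], [0, 0, 0], 40],
    [[0, 0, 0], [0, 0, 0], 40],
    [[0, 0, 0], [0, 0, 0], 40],
    [[0, 0, 0], [0, 0, 0], 40],
    [[0, 0, 0], [0, 0, 0], 40],
    [[0, 0, 0], [0, 0, 0], 40],
  ],
)

```text
clock: 41.7
position: [0.3106, -0.3964, 0.2883]
ee_rot: [-0.649, 0.761, -0.0, -0.0]
ft_force: [-0.6, -0.0, 0.3]
grip_width: 0.464
```

Emit:
play_rows(
  rows=[
    [[0, 0, 0], [0, 0, 0], 40],
    [[0, 0, 0], [0, 0, 0], 40],
    [[0, 0, 0], [0, 0, 0], 40],
    [[0, 0, 0], [0, 0, 0], 40],
    [[0, 0, 0], [0, 0, 0], 40],
    [[0, 0, 0], [0, 0, 0], 40],
    [[0, 0, 0], [0, 0, 0], 40],
    [[0, 0, 0], [0, 0, 0], 40],
    [[0, 0, 0], [0, 0, 0], 40],
    [[0, 0, 0], [0, 0, 0], 40],
    [[0, 0, 0], [0, 0, 0], 40],
    [[0, 0, 0], [0, 0, 0], 40],
  ],
)

```text
clock: 43.2
position: [0.3106, -0.3964, 0.2883]
ee_rot: [-0.649, 0.761, -0.0, -0.0]
ft_force: [-0.1, 0.3, -0.7]
grip_width: 0.468
```

Emit:
play_rows(
  rows=[
    [[0, 0, 0], [0, 0, 0], 40],
    [[0, 0, 0], [0, 0, 0], 40],
    [[0, 0, 0], [0, 0, 0], 40],
    [[0, 0, 0], [0, 0, 0], 40],
    [[0, 0, 0], [0, 0, 0], 40],
    [[0, 0, 0], [0, 0, 0], 40],
    [[0, 0, 0], [0, 0, 0], 40],
    [[0, 0, 0], [0, 0, 0], 40],
    [[0, 0, 0], [0, 0, 0], 40],
    [[0, 0, 0], [0, 0, 0], 40],
    [[0, 0, 0], [0, 0, 0], 40],
    [[0, 0, 0], [0, 0, 0], 40],
  ],
)

```text
clock: 44.7
position: [0.3106, -0.3964, 0.2883]
ee_rot: [-0.649, 0.761, -0.0, -0.0]
ft_force: [-0.6, -0.5, -0.1]
grip_width: 0.465
```

Emit:
play_rows(
  rows=[
    [[0, 0, 0], [0, 0, 0], 40],
    [[0, 0, 0], [0, 0, 0], 40],
    [[0, 0, 0], [0, 0, 0], 40],
    [[0, 0, 0], [0, 0, 0], 40],
    [[0, 0, 0], [0, 0, 0], 40],
    [[0, 0, 0], [0, 0, 0], 40],
    [[0, 0, 0], [0, 0, 0], 40],
    [[0, 0, 0], [0, 0, 0], 40],
    [[0, 0, 0], [0, 0, 0], 40],
    [[0, 0, 0], [0, 0, 0], 40],
    [[0, 0, 0], [0, 0, 0], 40],
    [[0, 0, 0], [0, 0, 0], 40],
  ],
)

```text
clock: 46.2
position: [0.3106, -0.3964, 0.2883]
ee_rot: [-0.649, 0.761, -0.0, -0.0]
ft_force: [0.2, 0.4, -0.6]
grip_width: 0.47
```

```bash
python3 look.py side 200 120 200 180 4 u1; python3 look.py top 270 140 200 140 4 u2
python3 - <<'E'
import cv2,numpy as np
for a,b in(('t1','u1'),('t2','u2')):
    A=cv2.imread(f'pics/{a}_full.png').astype(int);B=cv2.imread(f'pics/{b}_full.png').astype(int)
    d=np.abs(A-B).max(2)>40; ys,xs=np.where(d); print(a,d.sum(), (xs.min(),xs.max(),ys.min(),ys.max()) if d.any() else '')
E
```

```text
46.2 [ 310.6 -396.4  288.3] toolx -99.0 toolz [ 0. -0. -1.] w 40.2 f [ 0.2  0.4 -0.6] [ 0.95  0.05 -0.14  1.68  0.01  1.42 -0.92]
46.25 [ 310.6 -396.4  288.3] toolx -99.0 toolz [ 0. -0. -1.] w 40.1 f [ 0.5 -0.7 -0.8] [ 0.95  0.05 -0.14  1.68  0.01  1.42 -0.92]
t1 0 
t2 312 (np.int64(343), np.int64(639), np.int64(227), np.int64(447))
```

View pics/u1.png

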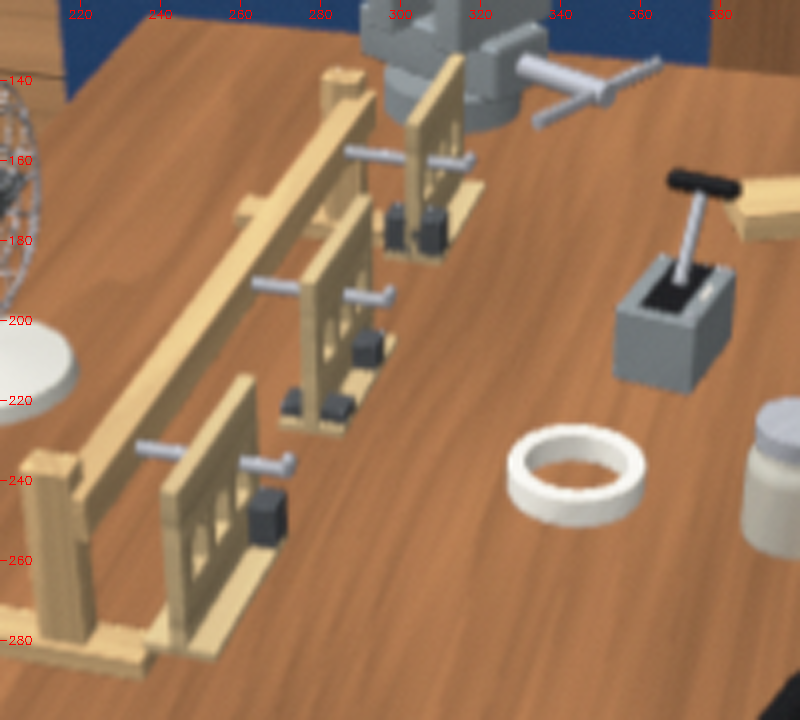

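Emit:
play_rows(
  rows=[
    [[0, 0, 0], [0, 0, 0], 40],
    [[0, 0, 0], [0, 0, 0], 40],
    [[0, 0, 0], [0, 0, 0], 40],
    [[0, 0, 0], [0, 0, 0], 40],
    [[0, 0, 0], [0, 0, 0], 40],
    [[0, 0, 0], [0, 0, 0], 40],
    [[0, 0, 0], [0, 0, 0], 40],
    [[0, 0, 0], [0, 0, 0], 40],
    [[0, 0, 0], [0, 0, 0], 40],
    [[0, 0, 0], [0, 0, 0], 40],
    [[0, 0, 0], [0, 0, 0], 40],
    [[0, 0, 0], [0, 0, 0], 40],
  ],
)

```text
clock: 47.8
position: [0.3106, -0.3964, 0.2883]
ee_rot: [-0.649, 0.761, -0.0, -0.0]
ft_force: [0.2, 0.1, -0.2]
grip_width: 0.468
```

Emit:
play_rows(
  rows=[
    [[0, 0, 0], [0, 0, 0], 40],
    [[0, 0, 0], [0, 0, 0], 40],
    [[0, 0, 0], [0, 0, 0], 40],
    [[0, 0, 0], [0, 0, 0], 40],
    [[0, 0, 0], [0, 0, 0], 40],
    [[0, 0, 0], [0, 0, 0], 40],
    [[0, 0, 0], [0, 0, 0], 40],
    [[0, 0, 0], [0, 0, 0], 40],
    [[0, 0, 0], [0, 0, 0], 40],
    [[0, 0, 0], [0, 0, 0], 40],
    [[0, 0, 0], [0, 0, 0], 40],
    [[0, 0, 0], [0, 0, 0], 40],
  ],
)

```text
clock: 49.3
position: [0.3106, -0.3964, 0.2884]
ee_rot: [-0.649, 0.761, -0.0, -0.0]
ft_force: [0.5, -0.2, 0.8]
grip_width: 0.468
```

Emit:
play_rows(
  rows=[
    [[0, 0, 0], [0, 0, 0], 40],
    [[0, 0, 0], [0, 0, 0], 40],
    [[0, 0, 0], [0, 0, 0], 40],
    [[0, 0, 0], [0, 0, 0], 40],
    [[0, 0, 0], [0, 0, 0], 40],
    [[0, 0, 0], [0, 0, 0], 40],
    [[0, 0, 0], [0, 0, 0], 40],
    [[0, 0, 0], [0, 0, 0], 40],
    [[0, 0, 0], [0, 0, 0], 40],
    [[0, 0, 0], [0, 0, 0], 40],
    [[0, 0, 0], [0, 0, 0], 40],
    [[0, 0, 0], [0, 0, 0], 40],
  ],
)

```text
clock: 50.8
position: [0.3106, -0.3964, 0.2883]
ee_rot: [-0.649, 0.761, -0.0, -0.0]
ft_force: [-0.4, 0.9, 0.3]
grip_width: 0.471
```

Emit:
play_rows(
  rows=[
    [[0, 0, 0], [0, 0, 0], 40],
    [[0, 0, 0], [0, 0, 0], 40],
    [[0, 0, 0], [0, 0, 0], 40],
    [[0, 0, 0], [0, 0, 0], 40],
    [[0, 0, 0], [0, 0, 0], 40],
    [[0, 0, 0], [0, 0, 0], 40],
    [[0, 0, 0], [0, 0, 0], 40],
    [[0, 0, 0], [0, 0, 0], 40],
    [[0, 0, 0], [0, 0, 0], 40],
    [[0, 0, 0], [0, 0, 0], 40],
    [[0, 0, 0], [0, 0, 0], 40],
    [[0, 0, 0], [0, 0, 0], 40],
  ],
)

```text
clock: 52.3
position: [0.3106, -0.3964, 0.2883]
ee_rot: [-0.649, 0.761, -0.0, -0.0]
ft_force: [-0.4, 0.4, 0.6]
grip_width: 0.464
```

Emit:
play_rows(
  rows=[
    [[0, 0, 0], [0, 0, 0], 40],
    [[0, 0, 0], [0, 0, 0], 40],
    [[0, 0, 0], [0, 0, 0], 40],
    [[0, 0, 0], [0, 0, 0], 40],
    [[0, 0, 0], [0, 0, 0], 40],
    [[0, 0, 0], [0, 0, 0], 40],
    [[0, 0, 0], [0, 0, 0], 40],
    [[0, 0, 0], [0, 0, 0], 40],
    [[0, 0, 0], [0, 0, 0], 40],
    [[0, 0, 0], [0, 0, 0], 40],
    [[0, 0, 0], [0, 0, 0], 40],
    [[0, 0, 0], [0, 0, 0], 40],
  ],
)

```text
clock: 53.8
position: [0.3106, -0.3964, 0.2884]
ee_rot: [-0.649, 0.761, -0.0, -0.0]
ft_force: [-0.2, -0.9, 0.6]
grip_width: 0.468
```

```bash
python3 look.py side 200 120 200 180 4 v1; python3 look.py top 270 140 200 140 4 v2
python3 - <<'E'
import cv2,numpy as np
for a,b in(('u1','v1'),('u2','v2'),('q1','v1')):
    A=cv2.imread(f'pics/{a}_full.png').astype(int);B=cv2.imread(f'pics/{b}_full.png').astype(int)
    d=np.abs(A-B).max(2)>25; ys,xs=np.where(d); print(a,d.sum(), (xs.min(),xs.max(),ys.min(),ys.max()) if d.any() else '', d[130:300,200:340].sum())
E
```

```text
53.8 [ 310.6 -396.4  288.4] toolx -99.0 toolz [ 0. -0. -1.] w 40.0 f [-0.2 -0.9  0.6] [ 0.95  0.05 -0.14  1.68  0.01  1.42 -0.92]
53.85 [ 310.6 -396.4  288.3] toolx -99.0 toolz [-0. -0. -1.] w 40.1 f [-0.  -0.1 -0.5] [ 0.95  0.05 -0.14  1.68  0.01  1.42 -0.92]
u1 592 (np.int64(293), np.int64(320), np.int64(133), np.int64(184)) 592
u2 843 (np.int64(443), np.int64(634), np.int64(190), np.int64(290)) 0
q1 11161 (np.int64(293), np.int64(615), np.int64(0), np.int64(248)) 595
```

View pics/v1.png

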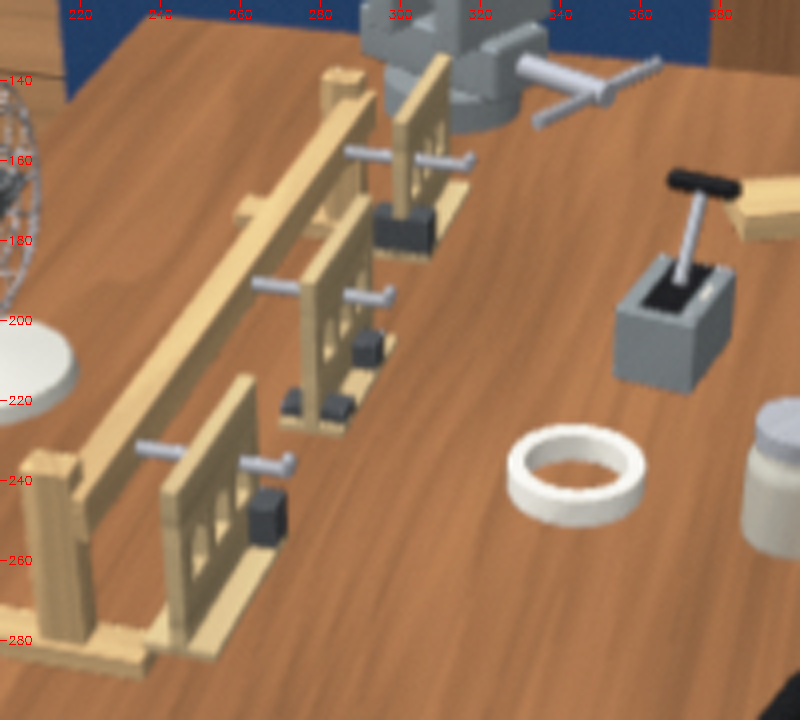

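Emit:
play_rows(
  rows=[
    [[0, 0, 0], [0, 0, 0], 40],
    [[0, 0, 0], [0, 0, 0], 40],
    [[0, 0, 0], [0, 0, 0], 40],
    [[0, 0, 0], [0, 0, 0], 40],
    [[0, 0, 0], [0, 0, 0], 40],
    [[0, 0, 0], [0, 0, 0], 40],
    [[0, 0, 0], [0, 0, 0], 40],
    [[0, 0, 0], [0, 0, 0], 40],
    [[0, 0, 0], [0, 0, 0], 40],
    [[0, 0, 0], [0, 0, 0], 40],
    [[0, 0, 0], [0, 0, 0], 40],
    [[0, 0, 0], [0, 0, 0], 40],
  ],
)

```text
clock: 55.4
position: [0.3106, -0.3964, 0.2883]
ee_rot: [-0.649, 0.761, -0.0, -0.0]
ft_force: [-0.6, -0.4, -0.3]
grip_width: 0.474
```

```bash
python3 look.py side 275 125 65 65 12 w1; python3 look.py top 430 160 90 80 8 w2
python3 - <<'E'
import cv2,numpy as np
for a,b in(('v1','w1'),('v2','w2')):
    A=cv2.imread(f'pics/{a}_full.png').astype(int);B=cv2.imread(f'pics/{b}_full.png').astype(int)
    d=np.abs(A-B).max(2)>25; print(a,d.sum(),d[130:300,200:340].sum())
E
```

```text
55.4 [ 310.6 -396.4  288.3] toolx -99.0 toolz [ 0. -0. -1.] w 40.5 f [-0.6 -0.4 -0.3] [ 0.95  0.05 -0.14  1.68  0.01  1.42 -0.92]
55.45 [ 310.6 -396.4  288.3] toolx -99.0 toolz [-0. -0. -1.] w 40.2 f [-1.  -0.5 -0.6] [ 0.95  0.05 -0.14  1.68  0.01  1.42 -0.92]
v1 0 0
v2 0 0
```

View pics/w1.png

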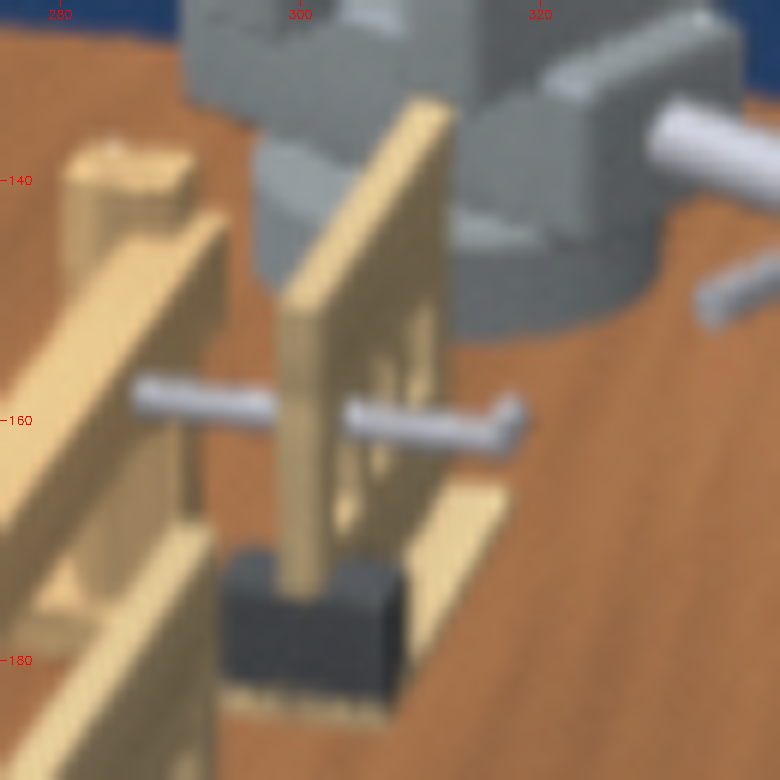

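View pics/w2.png

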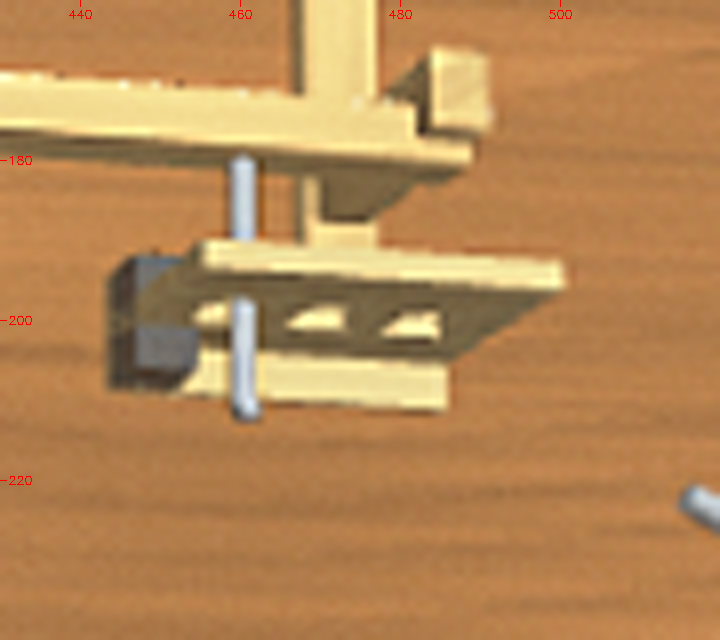

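```bash
python3 -c "
from workcell import manip; print(manip.hand_in())"
```

```text
the job is handed in; nothing more can be done
None
```

All three plywood brackets hang on their own pegs by their balancing holes, and the lever is fully over on the second feed. I handed the job in at about 55 s; it reports no verdict.

**What I did:**
- I set the lever upright first.
- I then hung bracket_b by its middle hole on the mid peg, and the other two by the hole beside their ballast. The one with ballast at +y is on the right peg; the one with ballast at −y is on the left peg.
- Once all three hung still, I pushed the lever over to its stop. The bar's travel came to about 90 mm, which fits −0.6 to about +0.6 rad.
- I never touched the orange and purple look-alikes.

**Last checks:**
- **Knock:** while I waited after the switch, the right bracket moved about 10 mm along its peg towards the crossbar, probably the expected knock. Its tilt looked unchanged and it is still well inside the peg's tip.
- **Stillness:** two pictures about 1.6 s apart after the knock showed no change, and the robot stood clear of everything.
- **Level:** before the switch, side-view fits gave tilts of 0.02–0.05 rad, within the 0.1 limit and about the size of the measuring error.
- **Calibration disagreement:** the two cameras disagreed by about 3–6 mm, mostly in height and y. I allowed for that when lining up the holes with the pegs.

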